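# Load two bench tape dispensers from the peg under the light bar

## Task

Load the two tape dispensers on the repair bench: lift both rolls of tape up and off the peg under the light bar, and lower each one (do not drop it) into the dispenser whose slot fits its width, so that it stands between the cheeks, resting on both rollers. Leave the spray can, the jar and the screwdriver where they are, and do not bump the stand hard with the arm or gripper.

Things in the scene. Friction and masses are not known exactly. Their poses are not given: they have to be found in the camera images.
- stand: Fixed peg stand: dark steel foot (85 mm wide, x = -55 to +115 mm, 12 mm high) and grey upright (22 mm wide, front face at x = +88 mm, 245 mm high). Origin on the bench, z up; the peg runs along x at y = 0, its free end to -x, roughly towards the robot. It stands in one of three places (left, middle, right), the dispensers in the other two
- peg_top (a point): Point on the top of the peg, 170 mm above the bench, straight above the stand's origin, axes as the stand. The peg is a steel bar 12 mm thick along x, from the upright at +88 mm to its free end, where a tip (x = -92 to -104 mm) turns up 14 mm above the peg's top
- light_bar (a point): Middle of the underside (227 mm above the bench) of the aluminium light bar, fixed to the stand right over the peg, axes as the stand: x = -108 to +108 mm, 50 mm wide (y = -25 to +25 mm), 16 mm thick, with a 2 mm white strip below. It blocks the tool from straight above
- wide_roll: The wide roll of cream tape on a cardboard core, loose: a ring 100 mm outside and 76 mm inside diameter (12 mm thick wall), 48 mm wide, about 200 g. Origin at the centre of the ring, x along its axis. It hangs on the peg by the top of its core, either in front (free end) or behind the narrow one; its origin then is about 132 mm above the bench
- narrow_roll: The narrow roll of the same tape, loose: a ring 100 mm outside and 76 mm inside diameter (12 mm thick wall), 24 mm wide, about 100 g. Origin at the centre of the ring, x along its axis. It hangs on the same peg, about 80 mm (centre to centre) before or behind the wide one
- wide_dispenser: Fixed grey dispenser for the wide roll, 160 mm long (x), 66 mm wide (y), 40 mm high toothed blade at its -x end. Origin: centre of its underside. Two cheeks (x = -55 to +65 mm) make a slot 56 mm wide in y, open at the top, 50 mm high, with flared lips up to 60 mm. Between them two steel rollers of 12 mm diameter lie across at x = -28 and +28 mm, axes 16 mm up
- narrow_dispenser: Fixed grey dispenser for the narrow roll, like the other, but 42 mm wide with a slot 32 mm wide
- wide_dispenser_seat (a point): Point where the centre of the wide roll lies when it rests on both rollers, 64.5 mm above the bench; the roll's axis is then along this frame's y
- narrow_dispenser_seat (a point): Point where the centre of the narrow roll lies when it rests on both rollers, 64.5 mm above the bench; the roll's axis is then along this frame's y
- spray_can: Bystander: loose upright spray can with blue label, 66 mm diameter, 230 mm high, origin at the centre of its underside. It stands close beside the stand, to one side or the other (centre about 118 mm from the peg's line)
- jar: Bystander: loose low jar with black cap, 64 mm diameter, 70 mm high, origin at the centre of its underside. It stands beside the stand on the side away from the can
- screwdriver: Bystander: loose screwdriver with red handle, 160 mm long, lying on the bench between the robot and the work, origin at its middle on the underside, x along its shaft
Things that resemble listed ones, but are neither listed nor needed, are in the scene too. What is shaped like the wide_roll but turquoise is not meant.

How it is judged (in metres and radians):
At the end, for the whole second after the job is handed in: The wide roll lies at rest in the wide dispenser and the narrow roll in the narrow one, each with its centre within 10 mm of the seat point and its axis within 0.15 rad of the slot's cross direction, released (distance between wide_roll and wide_dispenser_seat below 0.01 m and angle between the x axis of wide_roll and the y axis of wide_dispenser_seat, either way round below 0.15 rad and linear speed of each of wide_roll, narrow_roll below 0.03 m/s and distance between narrow_roll and narrow_dispenser_seat below 0.01 m and angle between the x axis of narrow_roll and the y axis of narrow_dispenser_seat, either way round below 0.15 rad); the robot touches nothing.
It fails at once if a roll is dropped (it moves faster than 0.8 m/s with its centre below 100 mm) ((height (world z) of wide_roll below 0.1 m and linear speed of wide_roll above 0.8 m/s) or (height (world z) of narrow_roll below 0.1 m and linear speed of narrow_roll above 0.8 m/s)).
It fails at once if the spray can, the jar or the screwdriver is moved more than 30 mm (distance of any of spray_can, jar, screwdriver from where it was at the start of the episode above 0.03 m).
It fails at once if the spray can or the jar is knocked over (angle between any of spray_can, jar's own z axis and vertical above 0.5 rad).
It fails at once if the arm or gripper bumps the stand with more than 20 N (contact force between any of the arm, the fingers and stand above 20 N).
It also fails if it takes over 72 s, if anything falls off the work surface, if the arm or the gripper's body presses on something with over 40 N, if the wrist force passes 120 N, or if a joint passes its speed limit or range.

## Robot

A 6-joint arm with a two-finger parallel gripper is mounted at the origin on the work surface. World frame = base frame: x ahead of the robot, y to its left, z up, the work surface at z = 0. Lengths are in m, angles in degrees, forces in N, time in s.
With the tool pointing down it reaches from about 0.325 to 0.85 m from the base axis. Payload 4.4 kg.
Tool frame: the origin (TCP) lies midway between the tips of the shut fingers; the grasp point (between the pads) lies 19 mm behind it; z points along the fingers, y is the line along which they close (so a half turn about z gives the same grasp; the last joint's range is limited). The gripper opens to 94 mm and grips with 3 to 60 N. Pads are 16 mm wide; open, the fingers measure 119 mm over their backs; the gripper's body (75 mm by 177 mm) begins 78 mm behind the grasp point.
Start: joints at [-71.878, 11.837, 88.321, -0, 79.842, -8.623], TCP at [0.259, -0.513, 0.205] pointing down, gripper open.
Joint ranges: [-156.59, 156.59], [-49.26, 127.26], [12.9, 141.05], [-63.56, 243.56], [4.71, 150.69], [-161.64, 161.64]. Speed limits (degrees/s): [159.86, 159.86, 180, 180, 180, 180].

## Interface

Orientations are given as a 3x3 rotation matrix whose columns are the frame's x, y, z axes.
In Python, from workcell import robot gives the robot as it stands.
- The arm moves only by the tool jog_arm, never from a script. Its arguments are lists of equal length, an entry for each row: "jaw": the opening, from -1 (shut) to 1 (fully open); "slide": the shift along the tool's x, y, z in cm, a list of three; "roll": the turn about the tool's z in degrees. A call has 1 to 5 rows; each row is the pose to reach, as a shift and turn from the pose commanded when the call began, along the tool's axes at that moment; what a row does not reach only later rows make up. A row lasts 1/10 s, in which the tool goes at most 50 mm and 8.59 degrees, less where a joint would pass 70% of its speed; a pose out of reach is approached as far as the arm can. A call with a gripper value outside its range is refused whole. The fingers move at their own pace and stop on an object; "force" is the grip in N (left out, the last holds). Time passes only in rows, so rows that repeat a pose let the fingers close. It gives the time, the measured TCP pose, the force, the opening and the grip force at its end, in the units of the state.
- robot.get_obs(): the state, without advancing time (a new reading comes with each control period).
- robot.read_camera(name): name is "scene" or "top" or "wrist"; returns the picture (420x560x3 uint8, blue, green, red); there is no depth.
- robot.camera_params(name): a dict with "fov_y" (degrees; the focal length in pixels is half the picture's height over the tangent of half this angle, whatever the lens; pixels are square), "cx", "cy" (the principal point, pixels), "world_to_cam" (4x4, takes a point from world to camera coordinates); the wrist camera has in their place "T_tool_cam" (4x4, takes a point from camera to tool coordinates, whose origin is the TCP and whose axes are the flange's). Camera axes: x right, y down, z forward; pixel columns grow to the right and rows downward; lengths in m; the calibration is good to about 2 mm. A picture is of the moment at which its call begins: read the wrist's pose just before it. camera_params takes no time and is no camera call.
- robot.hand_in(): hands the job in; it is judged then, once.
The state is a dict: "clock": time; "qpos": joint angles; "joint_vel": joint speeds; "joint_efforts": joint torques, N m; "position": TCP position; "orientation": TCP orientation; "force": force on the tool from outside, world axes, zero at the start; "ft_torque": the same for the moment, N m; "opening": finger opening in m; "finger_force": force on a finger pad.
Only numpy, scipy, OpenCV 4.12 (cv2) and the standard library are available. Lean on these libraries where they do the work, as an engineer would, in place of code of your own. Each camera call takes 0.05 s, during which the arm holds its last target. There are 200 camera calls.

## Working session

There is one attempt and no reset: what is moved stays moved. The work goes in short steps, Python scripts to look and compute and a tool call to move; the robot and the scene stay as the last step left them, time stands still between calls to the robot, and variables do not carry over. Pictures are saved under pics/ and viewed, at most 11 in all, crops included, and the job is handed in when it is done.

Besides the shell and the picture viewer there is one more tool, called after "Call:" as name(argument=value, ...), one argument or row to a line, values as JSON. jog_arm: Moves the arm, as the interface text tells. Its arguments: {"type":"object","properties":{"jaw":{"type":"array"},"slide":{"type":"array"},"roll":{"type":"array"},"force":{"type":"number"}},"required":["jaw","slide","roll"]}

```bash
ls; mkdir -p pics
python3 - <<'E'
from workcell import robot
import cv2
print(robot.get_obs())
for n in ("scene","top"):
    cv2.imwrite(f"pics/{n}0.png",robot.read_camera(n)); print(n,robot.camera_params(n))
print(robot.camera_params("wrist"))
E
```

```text
pics
{'clock': 0.0, 'qpos': array([-7.18791768e+01,  1.18841231e+01,  8.84019626e+01, -9.34154531e-04,
        7.98404919e+01, -8.62201854e+00]), 'joint_vel': array([ 0.14422934, -0.09346996,  0.01328213,  0.03497266,  0.03570578,
        0.04829378]), 'joint_efforts': array([-1.63229881e-03, -3.70886886e+01, -2.81414026e+01,  6.97628735e-02,
        3.61879519e-02, -1.76509348e-04]), 'position': array([ 0.2584904 , -0.51274685,  0.20431553]), 'orientation': array([[ 8.93033978e-01,  4.49988689e-01, -7.02359999e-04],
       [ 4.49989127e-01, -8.93031577e-01,  2.09463235e-03],
       [ 3.15331210e-04, -2.18663223e-03, -9.99997560e-01]]), 'force': array([ 0.15766028,  0.32358843, -0.03379281]), 'ft_torque': array([-0.00377236,  0.01669423,  0.02024446]), 'finger_force': 0.0, 'opening': 0.09384648373421607}
scene {'fov_y': 53.98344008787059, 'cx': 275.64750639120314, 'cy': 207.83977541636858, 'world_to_cam': array([[-0.03151289,  0.99945866,  0.00945104,  0.02444812],
       [ 0.78521451,  0.0306061 , -0.61846701, -0.34724221],
       [-0.61842147, -0.01206859, -0.78575393,  1.46410306],
       [ 0.        ,  0.        ,  0.        ,  1.        ]])}
top {'fov_y': 50.754887457208405, 'cx': 285.47270380419917, 'cy': 215.02496765051006, 'world_to_cam': array([[ 0.0122455 , -0.9999002 , -0.00704557,  0.01076695],
       [-0.99473753, -0.01146487, -0.1018126 ,  0.54895368],
       [ 0.10172166,  0.00825524, -0.99477865,  1.24685023],
       [ 0.        ,  0.        ,  0.        ,  1.        ]])}
{'fov_y': 63.6152924803831, 'cx': 279.1873257169051, 'cy': 203.06583145002583, 'T_tool_cam': array([[-5.82631788e-04, -9.72410817e-01, -2.33274224e-01,
         6.79474544e-02],
       [ 9.99998866e-01, -8.90520678e-04,  1.21453973e-03,
        -1.53115437e-03],
       [-1.38876709e-03, -2.33273252e-01,  9.72410233e-01,
        -1.78783569e-01],
       [ 0.00000000e+00,  0.00000000e+00,  0.00000000e+00,
         1.00000000e+00]])}
```

View pics/scene0.png

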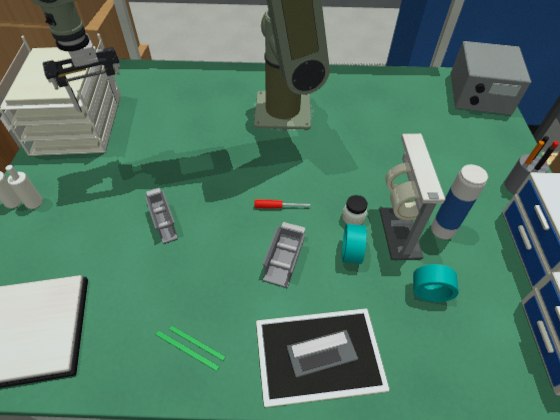

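View pics/top0.png

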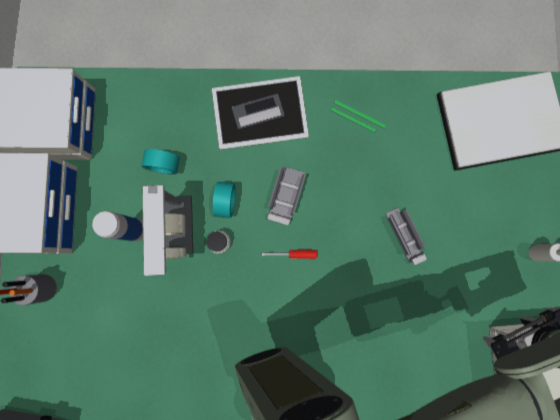

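The pictures show the stand at left, with the light bar at top-view (155,230). The can is at (110,225) and the jar at (218,242). One grey dispenser is in the middle at (287,195) and a smaller one at right at (407,235). Decoys are the two turquoise rolls, (160,160) and (223,198), and a printed dispenser on the mat at (260,110). Next I enlarge the work area and measure contours.

```bash
cat > h.py <<'E'
import numpy as np, cv2
from workcell import robot
def cam(n):
    p=robot.camera_params(n); f=210/np.tan(np.radians(p["fov_y"]/2))
    if n=="wrist":
        o=robot.get_obs(); T=np.eye(4); T[:3,:3]=o["orientation"]; T[:3,3]=o["position"]
        W=np.linalg.inv(T@p["T_tool_cam"])
    else: W=p["world_to_cam"]
    return f,p["cx"],p["cy"],W
def ray(c,uv):
    f,cx,cy,W=c; d=W[:3,:3].T@np.array([(uv[0]-cx)/f,(uv[1]-cy)/f,1.]); return -W[:3,:3].T@W[:3,3],d
def onz(c,uv,z):
    o,d=ray(c,uv); return o+d*(z-o[2])/d[2]
def proj(c,P):
    f,cx,cy,W=c; q=W[:3,:3]@np.asarray(P)+W[:3,3]; return np.array([f*q[0]/q[2]+cx,f*q[1]/q[2]+cy])
def two(c1,u1,c2,u2):
    (a,d),(b,e)=ray(c1,u1),ray(c2,u2); s=np.linalg.lstsq(np.c_[d,-e],b-a,rcond=None)[0]
    p,q=a+d*s[0],b+e*s[1]; return (p+q)/2,np.linalg.norm(p-q)
E
python3 - <<'E'
from h import *
t=cv2.imread("pics/top0.png"); s=cv2.imread("pics/scene0.png")
cv2.imwrite("pics/tc.png",cv2.resize(t[160:290,135:435],None,fx=2.66,fy=2.66,interpolation=cv2.INTER_CUBIC))
cv2.imwrite("pics/sc.png",cv2.resize(s[130:300,370:500],None,fx=3.5,fy=3.5,interpolation=cv2.INTER_CUBIC))
c=cam("top")
# light bar top (white) 
hsv=cv2.cvtColor(t,cv2.COLOR_BGR2HSV)
m=((hsv[...,1]<40)&(hsv[...,2]>150)).astype(np.uint8); m[:, :138]=0;m[:,180:]=0;m[:175]=0;m[290:]=0
k=max(cv2.findContours(m,0,2)[0],key=cv2.contourArea); r=cv2.minAreaRect(k); b=cv2.boxPoints(r)
print("bar",r,[onz(c,p,.243).round(4) for p in b])
# dispensers: not green, low saturation
for nm,(u0,u1,v0,v1) in dict(mid=(262,312,160,228),right=(380,432,200,268)).items():
    m=((hsv[...,1]<90)&(hsv[...,2]>50)).astype(np.uint8); z=np.zeros_like(m); z[v0:v1,u0:u1]=m[v0:v1,u0:u1]
    k=max(cv2.findContours(z,0,2)[0],key=cv2.contourArea); r=cv2.minAreaRect(k)
    print(nm,r,[ (p.round(1),onz(c,p,.03).round(4)) for p in cv2.boxPoints(r)])
E
```

```text
bar ((152.99998474121094, 229.99996948242188), (19.999996185302734, 89.99998474121094), 0.0) [array([0.3804, 0.3506, 0.243 ]), array([0.5957, 0.3603, 0.243 ]), array([0.5962, 0.3119, 0.243 ]), array([0.381 , 0.3032, 0.243 ])]
mid ((285.18377685546875, 195.4027099609375), (27.93815803527832, 57.12618637084961), 17.10272979736328) [(array([263.4, 218.6], dtype=float32), array([0.5375, 0.0805, 0.03  ])), (array([280.2, 164. ], dtype=float32), array([0.6977, 0.0344, 0.03  ])), (array([306.9, 172.2], dtype=float32), array([ 0.6742, -0.0435,  0.03  ])), (array([290.1, 226.8], dtype=float32), array([0.5148, 0.0035, 0.03  ]))]
right ((407.4000244140625, 235.300048828125), (60.821044921875, 21.913463592529297), 63.43495178222656) [(array([384., 213.], dtype=float32), array([ 0.5577, -0.2656,  0.03  ])), (array([403.6, 203.2], dtype=float32), array([ 0.5867, -0.3222,  0.03  ])), (array([430.8, 257.6], dtype=float32), array([ 0.4318, -0.397 ,  0.03  ])), (array([411.2, 267.4], dtype=float32), array([ 0.4034, -0.341 ,  0.03  ]))]
```

View pics/tc.png

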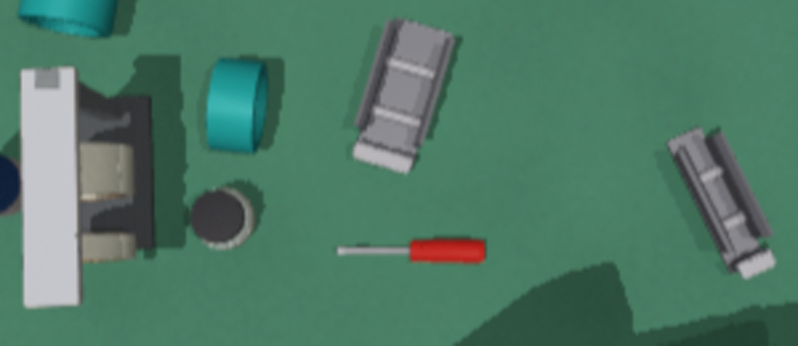

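View pics/sc.png

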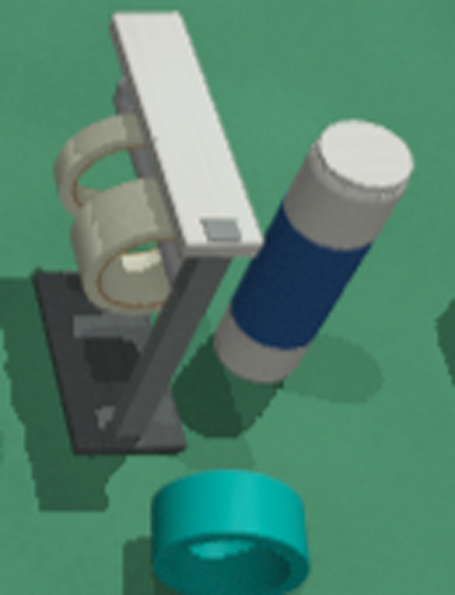

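Narrow hangs in front (crop (107,247), lower in the top view) and wide hangs behind at (105,170). Both are cream, so both are the ones meant; the turquoise pair is not. The mid dispenser, about 73 mm across at the mask, is the wide one, the right one is narrow, and the blades face the robot. I go up and look down on each with the wrist camera.

Call:
jog_arm(
  jaw=[1,1,1,1,1],
  slide=[
    [0,0,-5],
    [4,-1,-8],
    [8,-2,-11],
    [13,-3,-12],
    [18,-4,-12],
  ],
  roll=[0,0,0,0,0],
)

```text
clock: 0.6
position: [0.3993, -0.3996, 0.3281]
orientation: [[0.894, 0.449, 0.003], [0.449, -0.894, -0.004], [0.001, 0.005, -1.0]]
force: [0.1, -0.7, 0.2]
opening: 0.0938
finger_force: 0.0
```

Call:
jog_arm(
  jaw=[1,1,1,1,1],
  slide=[
    [5,-1,0],
    [9,-1.5,0],
    [11,-1.5,0],
    [11,-1.5,0],
    [11,-1.5,0],
  ],
  roll=[0,0,0,0,0],
)

```text
clock: 1.1
position: [0.489, -0.3365, 0.3246]
orientation: [[0.893, 0.451, -0.002], [0.451, -0.893, 0.001], [-0.001, -0.001, -1.0]]
force: [0.0, -0.1, -0.5]
opening: 0.0939
finger_force: 0.0
```

Run:
```python
from h import *
o=robot.get_obs(); print(o["clock"],o["position"],o["qpos"],o["orientation"],o["joint_vel"])
c=cam("wrist"); np.save("w_narrow.npy",np.array([*c[:3],*c[3].ravel()]))
cv2.imwrite("pics/wn.png",robot.read_camera("wrist"))
```

```text
1.1 [ 0.48896856 -0.33653534  0.32464312] [-4.28635435e+01  1.05682955e+01  7.59407421e+01 -4.18451038e-02
  9.35783362e+01  2.03416395e+01] [[ 8.92645919e-01  4.50755654e-01 -1.61361617e-03]
 [ 4.50756909e-01 -8.92646602e-01  5.03098340e-04]
 [-1.21361457e-03 -1.17643732e-03 -9.99998572e-01]] [-1.63253189 -0.59866948  0.36037159  0.06440816 -0.02192447  0.05388266]
```

View pics/wn.png

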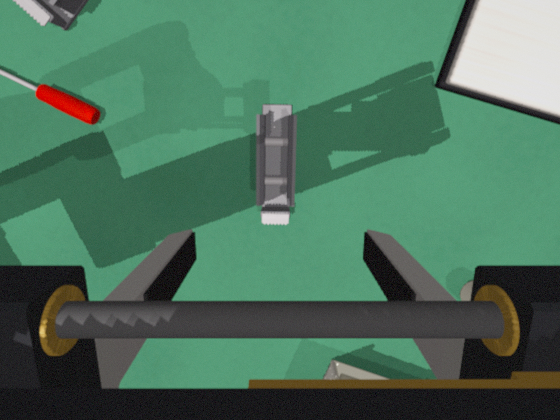

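Wrist view: the narrow dispenser stands at (276,163), its rollers at about v=142 and 181, with the blade towards the gripper. The tool is nearly aligned with it. Next I measure the rollers and cheeks by intensity profile and move on to the wide one.

```bash
cat > disp.py <<'E'
from h import *
def prof(img,box):
    """axis from non-green mask; then profiles"""
    u0,u1,v0,v1=box; h=cv2.cvtColor(img,cv2.COLOR_BGR2HSV); m=np.zeros(h.shape[:2],np.uint8)
    m[v0:v1,u0:u1]=(h[v0:v1,u0:u1,1]<80)*1
    m=cv2.morphologyEx(m,cv2.MORPH_OPEN,np.ones((3,3)))
    k=max(cv2.findContours(m,0,2)[0],key=cv2.contourArea); return m,k,cv2.minAreaRect(k)
E
python3 - <<'E'
from disp import *
a=np.load("w_narrow.npy"); c=(a[0],a[1],a[2],a[3:].reshape(4,4)); im=cv2.imread("pics/wn.png")
m,k,r=prof(im,(240,315,95,232)); print(r, cv2.boundingRect(k))
g=cv2.cvtColor(im,6).astype(int)
print("col", list(zip(range(100,228),g[100:228,272:281].mean(1).astype(int))))
for v in (125,130,155,160,165,195): print(v,g[v,250:304])
E
```

```text
((276.0, 164.0), (120.0, 40.0), 90.0) (256, 104, 41, 121)
col [(100, np.int64(127)), (101, np.int64(127)), (102, np.int64(127)), (103, np.int64(119)), (104, np.int64(127)), (105, np.int64(159)), (106, np.int64(177)), (107, np.int64(175)), (108, np.int64(174)), (109, np.int64(175)), (110, np.int64(174)), (111, np.int64(168)), (112, np.int64(161)), (113, np.int64(163)), (114, np.int64(164)), (115, np.int64(163)), (116, np.int64(162)), (117, np.int64(162)), (118, np.int64(152)), (119, np.int64(140)), (120, np.int64(130)), (121, np.int64(118)), (122, np.int64(112)), (123, np.int64(111)), (124, np.int64(112)), (125, np.int64(113)), (126, np.int64(118)), (127, np.int64(120)), (128, np.int64(113)), (129, np.int64(112)), (130, np.int64(113)), (131, np.int64(112)), (132, np.int64(111)), (133, np.int64(111)), (134, np.int64(112)), (135, np.int64(111)), (136, np.int64(100)), (137, np.int64(94)), (138, np.int64(111)), (139, np.int64(130)), (140, np.int64(138)), (141, np.int64(147)), (142, np.int64(148)), (143, np.int64(141)), (144, np.int64(130)), (145, np.int64(118)), (146, np.int64(109)), (147
[... 2413 characters left out ...]
 90  88  89  89  87  91  87]
160 [ 64  66  73  68  63  75  85  92  94  88  81  77  80  80  74  86 109 115
 111 114 111 113 113 113 111 112 115 112 109 115 106  91  86  88  82  85
  83  77  70  76  72  75  86  97  98  95  90  83  90  89  87  88  90  88]
165 [ 73  72  68  71  65  71  86  92  92  89  79  78  83  72  70  91 108 113
 113 109 110 112 110 114 111 109 112 113 114 109  92  93  90  87  88  85
  80  73  71  78  73  70  88  98  95  95  87  89  88  86  86  87  87  87]
195 [ 84  83  84  83  81  83  90  94  91  87  83  77  80  73  67  99 110 107
 109 112 112 111 113 110 109 111 109 114 115 124 146 156 169 158 153 145
 119  71  72  73  77  80  97  99 113 126 123 129 127 127 129 129 128 133]
```

Call:
jog_arm(
  jaw=[1,1,1,1,1],
  slide=[
    [3,-4,0],
    [6,-8,0],
    [9,-12,0],
    [12,-16,0],
    [15,-20,0],
  ],
  roll=[0,0,0,0,0],
)

```text
clock: 1.65
position: [0.5325, -0.0904, 0.3255]
orientation: [[0.894, 0.447, 0.0], [0.447, -0.894, -0.0], [0.0, 0.001, -1.0]]
force: [0.3, 0.1, -0.0]
opening: 0.0937
finger_force: 0.0
```

Call:
jog_arm(
  jaw=[1,1,1,1,1],
  slide=[
    [3,-4,0],
    [6,-8,0],
    [8.5,-11.5,0],
    [8.5,-11.5,0],
    [8.5,-11.5,0],
  ],
  roll=[0,0,0,0,0],
)

```text
clock: 2.15
position: [0.5571, 0.0496, 0.3253]
orientation: [[0.893, 0.45, -0.0], [0.45, -0.893, -0.001], [-0.001, 0.001, -1.0]]
force: [0.5, 0.1, -0.5]
opening: 0.094
finger_force: 0.0
```

Run:
```python
from h import *
o=robot.get_obs(); print(o["clock"],o["position"],o["qpos"])
c=cam("wrist"); np.save("w_wide.npy",np.array([*c[:3],*c[3].ravel()]))
cv2.imwrite("pics/ww.png",robot.read_camera("wrist"))
```

```text
2.15 [0.5570836  0.04962891 0.32528395] [-3.74068188e+00  6.17495578e+00  8.08383903e+01 -5.57604661e-02
  9.30046488e+01  5.95027030e+01]
```

View pics/ww.png

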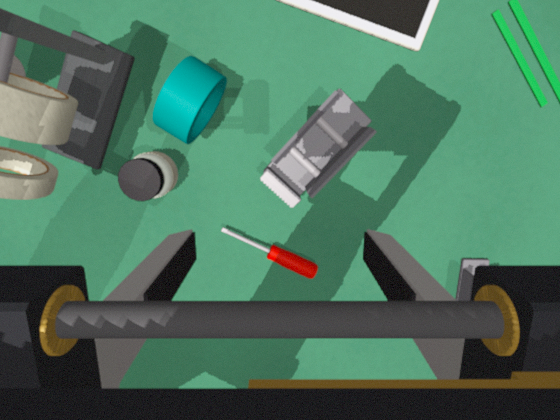

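Wrist view: the wide dispenser is at about (318,148), with its blade at (282,186). The stand foot is at (95,100) with the cream rolls at left (35,110) and (20,175). I measure both dispensers from the rollers.

Run:
```python
from disp import *
L=lambda n:(lambda a:(a[0],a[1],a[2],a[3:].reshape(4,4)))(np.load(n))
c=L("w_narrow.npy")
A,B=onz(c,(276,141.7),.022),onz(c,(276,181),.022); d=A-B
print("narrow rollers",A,B,"sep",np.linalg.norm(d),"yaw",np.degrees(np.arctan2(d[1],d[0])),"mid",(A+B)/2)
for v in (125,165,195): print("rim",[onz(c,(u,v),.055)[:2].round(4) for u in (256.5,294.5)])
ct=cam("top"); print(proj(ct,[*((A+B)/2)[:2],.022]))
c=L("w_wide.npy"); im=cv2.imread("pics/ww.png")
m,k,r=prof(im,(255,380,85,212)); print(r)
# fine angle: rotate by candidate from rect long side
(w,h_),ang=r[1],r[2]
a=ang if h_>w else ang-90
M=cv2.getRotationMatrix2D(r[0],a,4); M[:,2]+=np.array([300,300])-np.array(r[0])
R=cv2.warpAffine(im,M,(600,600),flags=2); cv2.imwrite("pics/wwr.png",R); np.save("M.npy",M)
```

```text
narrow rollers [ 0.52257328 -0.31318004  0.022     ] [ 0.47272353 -0.33817811  0.022     ] sep 0.05576649011412102 yaw 26.632322560306612 mid [ 0.4976484  -0.32567907  0.022     ]
rim [array([ 0.5321, -0.2806]), array([ 0.5541, -0.3244])]
rim [array([ 0.4855, -0.3032]), array([ 0.5082, -0.3482])]
rim [array([ 0.4489, -0.3209]), array([ 0.4721, -0.3669])]
[404.5414717  234.29916131]
((316.74749755859375, 150.50253295898438), (60.079586029052734, 121.8018569946289), 44.4212760925293)
```

View pics/wwr.png

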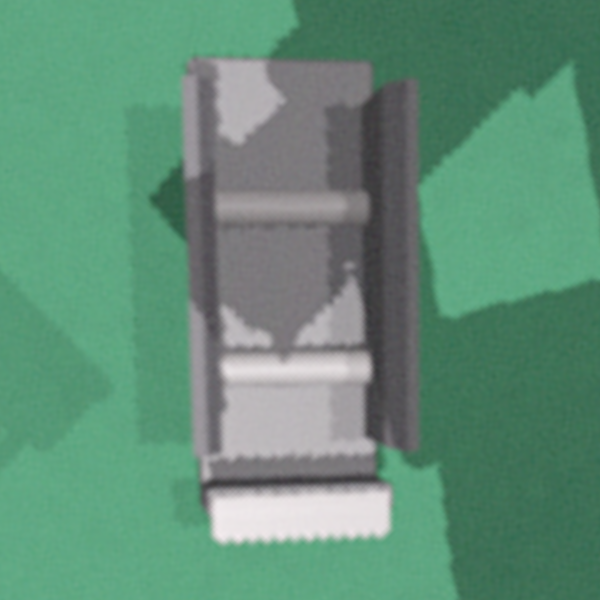

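Call:
jog_arm(
  jaw=[1,1,1,1,1],
  slide=[
    [2,-4,-1],
    [4,-8,-2],
    [6,-12,-3],
    [7,-16,-4],
    [8,-19,-5],
  ],
  roll=[-8,-16,-24,-32,-40],
)

```text
clock: 2.7
position: [0.5435, 0.2554, 0.3758]
orientation: [[0.392, 0.92, -0.0], [0.92, -0.392, -0.0], [-0.0, -0.0, -1.0]]
force: [0.2, 0.3, 0.1]
opening: 0.0942
finger_force: 0.0
```

Enlarged crop: the wide dispenser with rollers at v≈206 and 368 (crop pixels), lips outer at u≈189 and 418, and the blade at the bottom (211–391, ~515).

Run:
```python
from disp import *
a=np.load("w_wide.npy"); c=(a[0],a[1],a[2],a[3:].reshape(4,4)); M=cv2.invertAffineTransform(np.load("M.npy"))
P=lambda u,v,z: onz(c,M@[u,v,1],z)
a,b=P(218,206,.022),P(368,207,.022); e,f=P(222,368,.022),P(371,367,.022)
print("rollers",a,b,np.linalg.norm(a-b),e,f,np.linalg.norm(e-f)); 
m1,m2=(a+b)/2,(e+f)/2
print("sep",np.linalg.norm(m1-m2))
for l,r in (((184,110),(418,110)),((189,290),(418,290)),((194,430),(418,430))):
    p,q=P(*l,.058),P(*r,.058); print("lips",p[:2],q[:2],np.linalg.norm(p-q),"mid",(p+q)/2)
p,q=P(211,500,.04),P(391,500,.04); print("blade",(p+q)/2,np.linalg.norm(p-q))
for n,x,y in (("L",P(184,110,.058),P(194,430,.058)),("R",P(418,110,.058),P(418,430,.058))):
    d=x-y; print(n,np.degrees(np.arctan2(d[1],d[0])))
o=robot.get_obs(); print(o["position"])
c=cam("wrist"); np.save("w_st.npy",np.array([*c[:3],*c[3].ravel()])); 
# narrow from h for bar estimate
t=cv2.imread("pics/top0.png"); ct=cam("top"); g=cv2.cvtColor(t,6).astype(float)
lw=[];rw=[]
hs=cv2.cvtColor(t,cv2.COLOR_BGR2HSV); m=((hs[...,1]<40)&(hs[...,2]>150))
for v in range(195,268,6):
    us=np.flatnonzero(m[v,135:185])+135; print(v,us.min(),us.max(),end="; ")
```

```text
rollers [0.64468799 0.0335834  0.022     ] [ 0.62972066 -0.01699013  0.022     ] 0.052741846071050834 [0.5914333  0.04917525 0.022     ] [ 0.575959   -0.00199975  0.022     ] 0.053463397344587896
sep 0.05565018485637406
lips [0.67358377 0.03849102] [ 0.65343746 -0.03421067] 0.07544142749592138 mid [0.66351062 0.00214017 0.058     ]
lips [0.62019245 0.0541661 ] [ 0.5985411  -0.01811634] 0.07545549655846823 mid [0.60936678 0.01802488 0.058     ]
lips [0.57689447 0.06650021] [ 0.55413487 -0.00509747] 0.07512807138914014 mid [0.56551467 0.03070137 0.058     ]
blade [0.54075468 0.03767379 0.04      ] 0.06327846608994889
L -16.155373730510533
R -16.339903639231462
[0.54349863 0.2554422  0.37581657]
195 143 162; 201 143 162; 207 143 162; 213 143 162; 219 143 163; 225 143 163; 231 144 163; 237 144 163; 243 144 163; 249 144 163; 255 144 163; 261 144 163; 267 144 163;
```

Call:
jog_arm(
  jaw=[1,1,1,1,1],
  slide=[
    [0,3,0],
    [0,6,0],
    [0,6,0],
    [0,6,0],
    [0,6,0],
  ],
  roll=[-8,-16,-23,-23,-23],
)

```text
clock: 3.2
position: [0.5989, 0.2303, 0.3754]
orientation: [[0.01, 1.0, -0.0], [1.0, -0.01, -0.0], [-0.0, -0.0, -1.0]]
force: [0.9, 1.3, -1.0]
opening: 0.094
finger_force: 0.0
```

Run:
```python
from h import *
o=robot.get_obs(); print(o["position"],o["qpos"])
c=cam("wrist"); np.save("w_st.npy",np.array([*c[:3],*c[3].ravel()])); 
im=robot.read_camera("wrist"); cv2.imwrite("pics/wst.png",im)
```

```text
[0.59888831 0.23032531 0.3753733 ] [ 1.33211250e+01  1.62804939e+01  6.33059668e+01 -1.03622738e-02
  1.00428765e+02  1.38805989e+01]
```

View pics/wst.png

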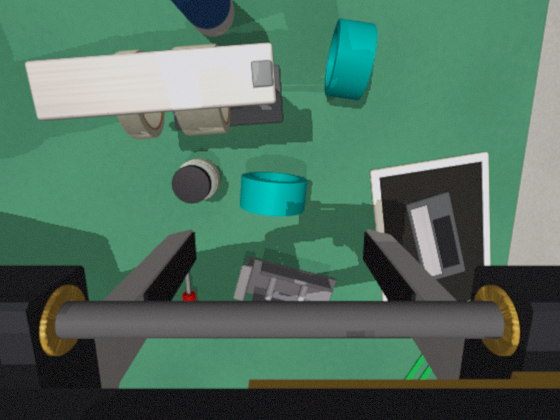

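Wrist view over the stand: light bar top with corners at about (27,63), (272,43), (277,106) and (38,119). The narrow roll pokes out at u 119–163 and the wide one at 174–230, v up to ~136.

Run:
```python
from h import *
a=np.load("w_st.npy"); c=(a[0],a[1],a[2],a[3:].reshape(4,4)); im=cv2.imread("pics/wst.png")
h=cv2.cvtColor(im,cv2.COLOR_BGR2HSV)
def big(m,x0,x1,y0,y1):
    z=np.zeros(m.shape,np.uint8); z[y0:y1,x0:x1]=m[y0:y1,x0:x1]
    return max(cv2.findContours(z,0,1)[0],key=cv2.contourArea)
k=big((h[...,1]<45)&(h[...,2]>185),10,300,20,125)
ap=cv2.approxPolyDP(cv2.convexHull(k),6,True)[:,0]; print("bar",[(p,onz(c,p,.243)[:2].round(4)) for p in ap])
pts=k[:,0].astype(float)
for nm,s in (("up",lambda p:p[1]<82-0.08*p[0]),("lo",lambda p:p[1]>95-.0*p[0])):
    q=np.array([p for p in pts if s(p) and 50<p[0]<250]); print(nm,len(q))
    W=np.array([onz(c,p,.243)[:2] for p in q]).astype(np.float32)
    vx,vy,x,y=cv2.fitLine(W,cv2.DIST_HUBER,0,.01,.01).ravel(); print(np.degrees(np.arctan(vy/vx)),y+vy/vx*(.49-x))
# cream below bar
m=(h[...,0]<32)&(h[...,1]>25)&(h[...,1]<140)&(h[...,2]>70)
for v in range(112,140,3): 
    u=np.flatnonzero(m[v,100:250])+100; print(v,u.tolist()[:1],[ (int(u[i]),int(u[i+1])) for i in range(len(u)-1) if u[i+1]-u[i]>3],u.tolist()[-1:])
```

```text
bar [(array([274,  99], dtype=int32), array([0.5953, 0.3184])), (array([ 38, 117], dtype=int32), array([0.385 , 0.3053])), (array([26, 63], dtype=int32), array([0.3827, 0.3503])), (array([268,  43], dtype=int32), array([0.5908, 0.364 ]))]
up 199
3.5670629 0.35770562
lo 199
3.1417906 0.31085405
112 [148] [(163, 175)] [229]
115 [118] [(163, 176)] [229]
118 [119] [(163, 177)] [229]
121 [120] [(162, 178)] [229]
124 [122] [(162, 180)] [228]
127 [124] [(161, 181)] [227]
130 [126] [(160, 184)] [226]
133 [129] [(159, 186)] [207]
136 [133] [] [155]
139 [] [] []
```

Run:
```python
from h import *
a=np.load("w_st.npy"); c=(a[0],a[1],a[2],a[3:].reshape(4,4))
th=np.radians(3.3); ax=np.array([np.cos(th),np.sin(th),0]); n=np.array([-np.sin(th),np.cos(th),0]); O=np.array([.4885,.3333,.132])
def cyl(p):
    o,d=ray(c,p); o=o-O; A=np.array([[o@n,d@n],[o[2],d[2]]])
    qa=A[0,1]**2+A[1,1]**2; qb=2*(A[0,0]*A[0,1]+A[1,0]*A[1,1]); qc=A[0,0]**2+A[1,0]**2-.05**2
    D=qb*qb-4*qa*qc
    if D<0: return None
    s=(-qb-D**.5)/2/qa; P=o+s*d; return np.round([P@ax,P@n,P[2]],4)
for nm,l in dict(nL=[(118,115),(120,121),(124,127),(126,130)],nR=[(163,115),(162,121),(161,127),(160,130)],wL=[(176,115),(178,121),(181,127),(184,130)],wR=[(230,115),(230,121),(228,127),(227,130)]).items(): print(nm,[cyl(p) for p in l])
# can, jar clearance
ct=cam("top"); print("jar top",onz(ct,(217.8,241.5),.07),"can top",onz(ct,(109,225),.23))
```

```text
nL [array([-0.0639, -0.0219,  0.0449]), array([-0.0645, -0.0282,  0.0413]), array([-0.0636, -0.0348,  0.0359]), array([-0.0636, -0.0381,  0.0323])]
nR [array([-0.016 , -0.0252,  0.0432]), array([-0.0195, -0.0313,  0.039 ]), array([-0.0236, -0.0375,  0.033 ]), array([-0.0266, -0.0407,  0.029 ])]
wL [array([-0.0022, -0.0261,  0.0426]), array([-0.0022, -0.0324,  0.038 ]), array([-0.0017, -0.0391,  0.0312]), array([-0.0002, -0.0426,  0.0262])]
wR [array([ 0.0559, -0.03  ,  0.04  ]), array([ 0.0545, -0.0363,  0.0344]), array([ 0.0503, -0.0427,  0.026 ]), array([ 0.0479, -0.046 ,  0.0195])]
jar top [0.46860802 0.20352561 0.07      ] can top [0.49892123 0.44280369 0.23      ]
```

Call:
jog_arm(
  jaw=[0.12,0.12,0.12,0.12,0.12],
  slide=[
    [1.5,-4,0],
    [3,-8,0],
    [4.5,-12,0],
    [5.7,-16.2,0],
    [5.7,-16.2,5],
  ],
  roll=[-4,-4,-4,-4,-4],
)

```text
clock: 3.75
position: [0.4368, 0.2934, 0.3345]
orientation: [[-0.068, 0.998, 0.017], [0.998, 0.068, 0.009], [0.008, 0.017, -1.0]]
force: [1.3, 0.8, 0.2]
opening: 0.0575
finger_force: 0.0
```

Call:
jog_arm(
  jaw=[0.12,0.12,0.12,0.12,0.12],
  slide=[
    [0,0,3],
    [0,0,5.5],
    [0,0,5.5],
    [0,0,5.5],
    [0,0,5.5],
  ],
  roll=[0,0,0,0,0],
)

```text
clock: 4.25
position: [0.4379, 0.2904, 0.2728]
orientation: [[-0.065, 0.998, 0.004], [0.998, 0.065, 0.002], [0.001, 0.004, -1.0]]
force: [0.4, 0.7, 1.0]
opening: 0.0523
finger_force: 0.0
```

Run:
```python
from h import *
o=robot.get_obs(); print(o["clock"],o["position"],o["qpos"],o["opening"],o["orientation"][:,0])
im=robot.read_camera("wrist"); s=robot.read_camera("scene")[110:270,340:490]
x=cv2.resize(s,None,fx=2.6,fy=2.6,interpolation=2); y=cv2.resize(im[0:400],(560,400))[:, 100:500]
H=400; cv2.imwrite("pics/pre.png",np.hstack([y,cv2.resize(x,(375,400))]))
```

```text
4.25 [0.43790687 0.29040436 0.27276152] [2.41077067e+01 2.96569170e+00 9.03103786e+01 1.77923866e-03
 8.64922677e+01 2.04044778e+01] 0.05230615356300473 [-0.06458936  0.99791089  0.00143872]
```

View pics/pre.png

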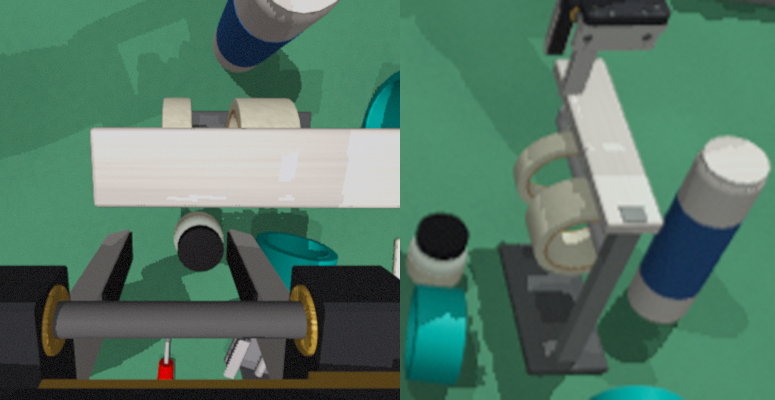

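Combined picture: in the wrist view the fingers (u≈232 and 327) straddle the narrow roll (263–291), and the bar lies parallel at v 128–206. The scene view shows the finger just in front of and beside the bar.

Run:
```python
from h import *
im=robot.read_camera("wrist"); c=cam("wrist"); o=robot.get_obs(); T=np.eye(4); T[:3,:3]=o["orientation"]; T[:3,3]=o["position"]; Ti=np.linalg.inv(T)
tool=lambda P:(Ti@[*P,1])[:3].round(4)
h=cv2.cvtColor(im,cv2.COLOR_BGR2HSV)
for u in (220,280,340,400):
    v=np.flatnonzero((h[60:225,u,1]<45)&(h[60:225,u,2]>150))+60
    # longest run
    runs=np.split(v,np.flatnonzero(np.diff(v)>1)+1); r=max(runs,key=len)
    print(u,r[0],r[-1],[tool(onz(c,(u,x),.243)) for x in (r[0]-.5,r[-1]+.5)])
for v in (102,108,114,120): 
    m=(h[v,:,0]<32)&(h[v,:,1]>20)&(h[v,:,1]<140)&(h[v,:,2]>90); u=np.flatnonzero(m[240:420])+240
    rr=[r for r in np.split(u,np.flatnonzero(np.diff(u)>2)+1) if len(r)>8]; print(v,[(r[0],r[-1],tool(onz(c,(r[0]-.5,v),.165))[1],tool(onz(c,(r[-1]+.5,v),.165))[1]) for r in rr])
```

```text
220 128 205 [array([ 0.0654, -0.0354,  0.0293]), array([ 0.0172, -0.0374,  0.0292])]
280 99 206 [array([0.0821, 0.0006, 0.0294]), array([0.0165, 0.0006, 0.0293])]
340 129 206 [array([0.0648, 0.0366, 0.0295]), array([0.0165, 0.0386, 0.0294])]
400 129 207 [array([0.0648, 0.0728, 0.0296]), array([0.0157, 0.0768, 0.0296])]
102 [(np.int64(264), np.int64(290), np.float64(-0.0125), np.float64(0.0094)), (np.int64(333), np.int64(392), np.float64(0.0434), np.float64(0.0922))]
108 [(np.int64(263), np.int64(290), np.float64(-0.0134), np.float64(0.0094)), (np.int64(331), np.int64(395), np.float64(0.042), np.float64(0.095))]
114 [(np.int64(263), np.int64(291), np.float64(-0.0135), np.float64(0.0102)), (np.int64(328), np.int64(397), np.float64(0.0397), np.float64(0.097))]
120 [(np.int64(263), np.int64(292), np.float64(-0.0135), np.float64(0.0111)), (np.int64(327), np.int64(399), np.float64(0.039), np.float64(0.0991))]
```

Call:
jog_arm(
  jaw=[0.12,0.12,0.12,0.12,0.12],
  slide=[
    [0,-0.2,4],
    [0,-0.2,8],
    [0,-0.2,11],
    [0,-0.2,11],
    [0,-0.2,11],
  ],
  roll=[0,0,0,0,0],
)

```text
clock: 4.9
position: [0.4353, 0.2901, 0.1613]
orientation: [[-0.065, 0.998, 0.001], [0.998, 0.065, 0.0], [0.0, 0.001, -1.0]]
force: [0.5, -0.1, 0.4]
opening: 0.0525
finger_force: 0.0
```

Call:
jog_arm(
  jaw=[0.12,0.12,0.12,0.12,0.12],
  slide=[
    [0.1,0,0.5],
    [0.2,0,0.9],
    [0.4,0,1.0],
    [0.4,0,1.0],
    [0.4,0,1.0],
  ],
  roll=[0,0,0,0,0],
)

```text
clock: 5.4
position: [0.4346, 0.2941, 0.1508]
orientation: [[-0.066, 0.998, 0.001], [0.998, 0.066, 0.0], [0.0, 0.001, -1.0]]
force: [-0.3, 0.3, 0.4]
opening: 0.0525
finger_force: 0.0
```

Call:
jog_arm(
  jaw=[-0.3,-0.5,-0.7,-1,-1],
  slide=[
    [0,0,0],
    [0,0,0],
    [0,0,0],
    [0,0,0],
    [0,0,0],
  ],
  roll=[0,0,0,0,0],
  force=45,
)

```text
clock: 5.9
position: [0.4345, 0.2938, 0.1504]
orientation: [[-0.065, 0.998, 0.0], [0.998, 0.065, 0.0], [0.0, 0.0, -1.0]]
force: [-0.2, -1.0, -0.3]
opening: 0.0236
finger_force: 44.9
```

Call:
jog_arm(
  jaw=[-1,-1,-1,-1,-1],
  slide=[
    [0,0,0],
    [0,0,0],
    [0,0,-0.3],
    [0,0,-0.6],
    [0,0,-0.8],
  ],
  roll=[0,0,0,0,0],
)

```text
clock: 6.4
position: [0.4344, 0.2939, 0.1586]
orientation: [[-0.065, 0.998, 0.0], [0.998, 0.065, 0.0], [0.0, 0.0, -1.0]]
force: [0.3, -0.5, -1.2]
opening: 0.0237
finger_force: 44.9
```

```bash
cat > ring.py <<'E'
from h import *
import sys
def T():
    o=robot.get_obs(); t=np.eye(4); t[:3,:3]=o["orientation"]; t[:3,3]=o["position"]; return o,t
if __name__=="__main__":
    o,t=T(); print(o["clock"],o["position"].round(4),"open",o["opening"],"ff",o["finger_force"],o["force"].round(1),o["ft_torque"].round(3))
    for n in("wrist","scene"): cv2.imwrite(f"pics/{sys.argv[1]}_{n}.png",robot.read_camera(n))
E
python3 ring.py lift1
```

```text
6.4 [0.4344 0.2939 0.1586] open 0.023748247505618016 ff 44.851718736271096 [ 0.3 -0.5 -1.2] [-0.032 -0.059  0.052]
```

Call:
jog_arm(
  jaw=[-1,-1,-1,-1,-1],
  slide=[
    [0,0,-0.8],
    [0,0,-1.6],
    [0,0,-1.6],
    [0,-1.5,-1.6],
    [0,-3,-1.6],
  ],
  roll=[0,0,0,0,0],
)

```text
clock: 7.0
position: [0.4043, 0.2919, 0.1746]
orientation: [[-0.065, 0.998, 0.0], [0.998, 0.065, 0.0], [0.0, 0.0, -1.0]]
force: [-0.7, -0.2, -0.2]
opening: 0.0236
finger_force: 44.9
```

Call:
jog_arm(
  jaw=[-1,-1,-1,-1,-1],
  slide=[
    [0,-2,0],
    [0,-4,0],
    [0,-6,0],
    [0,-6.5,0],
    [0,-6.5,0],
  ],
  roll=[0,0,0,0,0],
)

```text
clock: 7.5
position: [0.3391, 0.2877, 0.1745]
orientation: [[-0.066, 0.998, 0.001], [0.998, 0.066, 0.0], [0.0, 0.001, -1.0]]
force: [0.9, 0.7, -0.9]
opening: 0.0239
finger_force: 44.9
```

```bash
python3 ring.py off1
```

```text
7.5 [0.3391 0.2877 0.1745] open 0.023930268738016555 ff 44.851895991606625 [ 0.9  0.7 -0.9] [-0.032 -0.142 -0.01 ]
```

Call:
jog_arm(
  jaw=[-1,-1,-1,-1,-1],
  slide=[
    [0,0,-4],
    [0,0,-8],
    [-2,0,-12],
    [-6,1,-12.5],
    [-10,3,-12.5],
  ],
  roll=[0,0,0,7,14],
)

```text
clock: 8.1
position: [0.3781, 0.1895, 0.3025]
orientation: [[0.181, 0.984, 0.006], [0.984, -0.181, 0.002], [0.003, 0.006, -1.0]]
force: [1.6, 0.8, -1.3]
opening: 0.0237
finger_force: 44.9
```

Call:
jog_arm(
  jaw=[-1,-1,-1,-1,-1],
  slide=[
    [-3,2,0],
    [-6,3,0],
    [-6,3,0],
    [-6,3,0],
    [-6,3,0],
  ],
  roll=[7,7,7,7,7],
)

```text
clock: 8.6
position: [0.3952, 0.126, 0.2994]
orientation: [[0.296, 0.955, 0.0], [0.955, -0.296, 0.001], [0.001, -0.0, -1.0]]
force: [0.5, 0.6, -1.5]
opening: 0.0234
finger_force: 44.9
```

```bash
python3 ring.py mid1
python3 - <<'E'
from ring import *
im=cv2.imread("pics/mid1_wrist.png"); h=cv2.cvtColor(im,cv2.COLOR_BGR2HSV); c=cam("wrist"); o,t=T(); Ti=np.linalg.inv(t)
print(t)
m=((h[...,0]<35)&(h[...,1]>20)&(h[...,1]<150)&(h[...,2]>70)).astype(np.uint8); m[265:]=0; m[:,:190]=0; m[:,370:]=0
m=cv2.morphologyEx(m,cv2.MORPH_OPEN,np.ones((5,5)))
k=max(cv2.findContours(m,0,2)[0],key=cv2.contourArea); print(cv2.boundingRect(k),cv2.contourArea(k))
# predicted
f,cx,cy,W=c
for a in range(0,100,10):
    P=np.array([.037+.05*np.cos(np.radians(a)),0,.0186-.05*np.sin(np.radians(a)),1]); print(a,[proj(c,(t@(P+[0,s*.012,0,0]))[:3]).round(0) for s in(-1,1)],end=" ")
print()
for v in range(60,265,12):
    u=np.flatnonzero(m[v]); print(v,(u.min(),u.max()) if len(u) else "",end=" ")
E
```

```text
8.6 [0.3952 0.126  0.2994] open 0.023438573760665986 ff 44.851593339643614 [ 0.5  0.6 -1.5] [-0.064 -0.033 -0.035]
[[ 2.94983588e-01  9.55502320e-01 -1.99897945e-05  3.94929519e-01]
 [ 9.55502279e-01 -2.94983569e-01  2.98775945e-04  1.26342298e-01]
 [ 2.79584448e-04 -1.07234294e-04 -9.99999955e-01  2.99403952e-01]
 [ 0.00000000e+00  0.00000000e+00  0.00000000e+00  1.00000000e+00]]
(255, 89, 53, 174) 8583.5
0 [array([258.,  88.]), array([302.,  88.])] 10 [array([257.,  88.]), array([303.,  88.])] 20 [array([256.,  91.]), array([304.,  91.])] 30 [array([255.,  97.]), array([305.,  97.])] 40 [array([255., 107.]), array([306., 107.])] 50 [array([254., 121.]), array([306., 121.])] 60 [array([253., 137.]), array([307., 137.])] 70 [array([253., 156.]), array([307., 156.])] 80 [array([253., 176.]), array([307., 175.])] 90 [array([253., 195.]), array([307., 195.])] 
60  72  84  96 (np.int64(259), np.int64(306)) 108 (np.int64(258), np.int64(307)) 120 (np.int64(257), np.int64(307)) 132 (np.int64(256), np.int64(307)) 144 (np.int64(256), np.int64(307)) 156 (np.int64(255), np.int64(307)) 168 (np.int64(255), np.int64(307)) 180 (np.int64(255), np.int64(307)) 192 (np.int64(255), np.int64(306)) 204 (np.int64(255), np.int64(306)) 216 (np.int64(255), np.int64(305)) 228 (np.int64(256), np.int64(304)) 240 (np.int64(255), np.int64(304)) 252 (np.int64(256), np.int64(302)) 264
```

Call:
jog_arm(
  jaw=[-1,-1,-1,-1,-1],
  slide=[
    [-4,2,0],
    [-8,4,0],
    [-12.5,6,0],
    [-17,8,0],
    [-21,10,0],
  ],
  roll=[8,16,24,32,40],
)

```text
clock: 9.2
position: [0.4284, -0.1058, 0.2996]
orientation: [[0.843, 0.537, 0.001], [0.537, -0.843, -0.0], [0.001, 0.001, -1.0]]
force: [0.3, 0.2, -0.3]
opening: 0.0239
finger_force: 44.8
```

Call:
jog_arm(
  jaw=[-1,-1,-1,-1,-1],
  slide=[
    [-2,4.4,0],
    [-4,8.8,0],
    [-6,13.2,0],
    [-8,17.6,0],
    [-9.9,22,0],
  ],
  roll=[6.2,6.2,6.2,6.2,6.2],
)

```text
clock: 9.7
position: [0.4648, -0.3444, 0.2992]
orientation: [[0.894, 0.448, 0.0], [0.448, -0.894, 0.0], [0.0, -0.0, -1.0]]
force: [1.1, 0.0, -0.5]
opening: 0.0234
finger_force: 44.9
```

Call:
jog_arm(
  jaw=[-1,-1,-1],
  slide=[
    [0,0,3],
    [0,0,6],
    [0,0,6],
  ],
  roll=[0,0,0],
)

```text
clock: 10.0
position: [0.462, -0.3404, 0.2337]
orientation: [[0.894, 0.448, -0.008], [0.448, -0.894, 0.008], [-0.004, -0.011, -1.0]]
force: [-0.4, 0.3, -1.2]
opening: 0.0239
finger_force: 44.9
```

```bash
cat > go.py <<'E'
from ring import *
o,t=T(); tx,ty,yaw,off=map(float,__import__("sys").argv[1:5])
y=np.radians(yaw); tgt=np.array([tx,ty])-off*np.array([np.cos(y),np.sin(y)])
now=np.degrees(np.arctan2(t[1,0],t[0,0])); d=(t[:3,:3].T@np.r_[tgt-t[:2,3],0])*100
print("clk",o["clock"],"pos",t[:3,3].round(4),"yaw",now.round(2),"slide cm",d.round(2),"roll",round(now-yaw,2),"force",o["force"].round(1),"ff",o["finger_force"],o["opening"])
E
python3 go.py .4976 -.3257 26.6 .037
```

```text
clk 10.0 pos [ 0.462  -0.3404  0.2337] yaw 26.61 slide cm [ 0.14  0.28 -0.  ] roll 0.01 force [-0.4  0.3 -1.2] ff 44.85032820403944 0.02386452042847457
```

Call:
jog_arm(
  jaw=[-1,-1,-1,-1,-1],
  slide=[
    [0,0,4],
    [0,0,8],
    [0,0,8],
    [0,0,8],
    [0,0,8],
  ],
  roll=[0,0,0,0,0],
)

```text
clock: 10.5
position: [0.4659, -0.3446, 0.1629]
orientation: [[0.894, 0.448, 0.004], [0.448, -0.894, -0.004], [0.002, 0.005, -1.0]]
force: [-0.3, -0.1, -0.8]
opening: 0.0231
finger_force: 44.9
```

```bash
python3 go.py .4976 -.3257 26.6 .037
python3 - <<'E'
from ring import *
im=robot.read_camera("wrist"); cv2.imwrite("pics/seat1.png",im); c=cam("wrist")
e=lambda X,Y,z:proj(c,[.4976+X*.8942-Y*.4478,-.3257+X*.4478+Y*.8942,z]).round(1)
for X in (.02,.04,.06): print(X,"lip",e(X,.021,.058),e(X,-.021,.058))
g=cv2.cvtColor(im,6)
for v in (45,60,75,90,105,120): print(v,g[v,215:345:2])
E
```

```text
clk 10.5 pos [ 0.4659 -0.3446  0.1629] yaw 26.6 slide cm [-0.02 -0.27 -0.  ] roll -0.0 force [-0.3 -0.1 -0.8] ff 44.85189554234978 0.023117452484619647
0.02 lip [250.9 136. ] [301.9 135.9]
0.04 lip [250.4 110.8] [302.2 110.7]
0.06 lip [249.8  84.7] [302.6  84.7]
45 [154 152 155 153 156 154 156 155 157 155 155 154 152 152 155 149 153 152
 154 153 152 152 153 155 152 153 152 152 152 149 151 153 151 153 150 149
 150 149 153 152 151 150 150 148 150 152 149 151 153 151 151 152 154 151
 153 152 153 151 149 154 151 152 154 154 153]
60 [155 157 156 157 156 153 155 152 154 153 154 153 154 154 155 155 153 152
 153 152 153 154 153 151 150 150 150 149 152 150 152 150 151 151 152 150
 149 148 153 150 151 151 151 150 149 152 151 151 151 153 153 155 155 154
 155 153 155 154 154 153 157 155 156 155 156]
75 [154 156 155 156 154 154 140 141 139 142 140 141 141 141 140 137 137 137
 140 136 141 185 188 197 199 199 198 198 199 198 199 198 200 199 198 193
 189 178 187 197 198 195 143 139 151 149 151 152 153 153 156 155 156 157
 154 156 159 155 153 155 154 155 153 157 152]
90 [143 140 145 153 151 138 141 141 140 140 140 140 139 137 137 157 157 147
  98  96  99  90  85 170 174 169 172 173 174 172 171 171 171 169 167 166
 164 160 160 160 159 158 158 159 141 120 120 114 110 110 108 107 107 111
 108 106 106 106 107 106 106 107 109 122 145]
105 [140 144 140 142 141 140 141 137 139 139 139 140 142 141 140 158 159 146
  92  99  98 141 221 222 220 217 216 214 216 219 220 220 219 217 215 216
 215 214 214 214 214 213 211 211 208 194 106 107 107 104 106 105 108 111
 107 108 110 108 107 107 109 106 108 109 108]
120 [140 142 139 139 137 138 142 141 141 140 140 139 139 140 141 152 161 150
 100  99  93 170 225 213 189 189 188 186 185 187 187 190 190 189 188 187
 190 188 190 188 186 182 180 181 183 185 156 107 109 107 106 109 109 108
 106 111 109 109 108 107 109 109 110 107 109]
```

View pics/seat1.png

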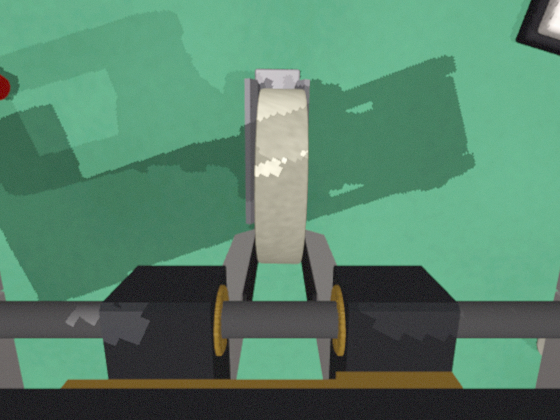

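Picture: the roll (255–307) hangs above the narrow dispenser, whose left rim is at u=245 and right rim at about 309. It needs about 2–3 mm to the left. I let the arm settle and read again.

Call:
jog_arm(
  jaw=[-1,-1,-1],
  slide=[
    [0,-0.2,1],
    [0,-0.2,1],
    [0,-0.2,1],
  ],
  roll=[0,0,0],
)

```text
clock: 10.85
position: [0.4628, -0.3414, 0.1494]
orientation: [[0.895, 0.447, -0.0], [0.447, -0.895, 0.0], [-0.0, -0.0, -1.0]]
force: [0.4, 0.2, -0.8]
opening: 0.0236
finger_force: 44.9
```

```bash
python3 go.py .4976 -.3257 26.6 .037; python3 -c "
from h import *
im=robot.read_camera('wrist');h=cv2.cvtColor(im,cv2.COLOR_BGR2HSV);g=cv2.cvtColor(im,6)
for v in (110,130,150,190): print(v,g[v,232:270],g[v,300:320])
"; python3 go.py .4976 -.3257 26.6 .037
```

```text
clk 10.85 pos [ 0.4628 -0.3414  0.1494] yaw 26.55 slide cm [ 0.11  0.16 -0.  ] roll -0.05 force [ 0.4  0.2 -0.8] ff 44.85152852265344 0.02357489215570573
110 [140 139 140 140 140 137 139 142 140 140 142 139 140 140 138 139 145 153
 160 160 159 161 148 102 111 172 218 227 224 226 227 228 227 226 224 223
 222 221] [182 186 182 183 181 181 169 123  85  83  87  93 102 100 100  99 109 106
 109 108]
130 [142 140 142 140 139 140 139 128  97  88  91  91  88  89  87  87  89  95
 101  97  97  98  93  97 146 185 190 191 190 192 192 189 192 192 194 196
 197 196] [196 193 191 190 188 186 185 162 106  87  89  99  99 101  98 107 105 108
 111 110]
150 [ 87  85  87  88  85  88  86  90  87  89  90  90  86  90  89  89  93  95
  97  98  99  99 105 133 165 169 175 173 173 173 175 179 186 191 193 193
 194 195] [193 208 225 218 199 196 216 223 137  90  98  99 102  99 100 111 110 108
 109 108]
190 [104 105 103 108 104 105 105 105 105 102  87  82  87  90  82  88  83  91
  95 101  96 103 120 150 170 172 171 171 175 174 174 172 171 172 173 172
 172 174] [173 173 173 175 174 172 164 125  93  95  99 101 102 102 103 107 104 107
 106 105]
clk 10.9 pos [ 0.463  -0.3416  0.1495] yaw 26.54 slide cm [0.11 0.13 0.  ] roll -0.06 force [ 0.3 -0.6 -1.4] ff 44.85153299329852 0.023342145257136057
```

Call:
jog_arm(
  jaw=[-1,-1,-1,-1,-1],
  slide=[
    [0.1,0.13,0],
    [0.1,0.13,0.5],
    [0.1,0.13,1.5],
    [0.1,0.13,2.5],
    [0.1,0.13,2.5],
  ],
  roll=[0,0,0,0,0],
)

```text
clock: 11.4
position: [0.463, -0.3408, 0.1216]
orientation: [[0.895, 0.447, -0.004], [0.447, -0.895, 0.004], [-0.002, -0.005, -1.0]]
force: [-1.1, 0.6, -1.5]
opening: 0.0239
finger_force: 44.9
```

Call:
jog_arm(
  jaw=[-1,-1,-1,-1,-1],
  slide=[
    [0,0,0.8],
    [0,0,1.6],
    [0,0,2.4],
    [0,0,3.0],
    [0,0,3.0],
  ],
  roll=[0,0,0,0,0],
)

```text
clock: 11.9
position: [0.4637, -0.3415, 0.093]
orientation: [[0.895, 0.447, -0.002], [0.447, -0.895, 0.002], [-0.001, -0.003, -1.0]]
force: [0.2, 0.3, -1.1]
opening: 0.0233
finger_force: 44.9
```

```bash
python3 go.py .4976 -.3257 26.6 .037
```

```text
clk 11.9 pos [ 0.4637 -0.3415  0.093 ] yaw 26.54 slide cm [ 0.04  0.1  -0.  ] roll -0.06 force [ 0.2  0.3 -1.1] ff 44.85137160598413 0.0233209670486542
```

Now inside the lips without contact; the last 10 mm go gently.

Call:
jog_arm(
  jaw=[-1,-1,-1,-1,-1],
  slide=[
    [0,0.1,0.3],
    [0,0.1,0.6],
    [0,0.1,0.8],
    [0,0.1,0.9],
    [0,0.1,0.9],
  ],
  roll=[0,0,0,0,0],
)

```text
clock: 12.4
position: [0.4649, -0.3431, 0.0853]
orientation: [[0.895, 0.447, -0.0], [0.447, -0.895, 0.0], [-0.0, -0.0, -1.0]]
force: [-0.1, -0.3, -0.9]
opening: 0.0235
finger_force: 44.9
```

```bash
python3 go.py .4976 -.3257 26.6 .037
```

```text
clk 12.4 pos [ 0.4649 -0.3431  0.0853] yaw 26.55 slide cm [ 0.   -0.09  0.  ] roll -0.05 force [-0.1 -0.3 -0.9] ff 44.85155154396523 0.023488719176054704
```

Call:
jog_arm(
  jaw=[-1,-1,-1,-1],
  slide=[
    [0,0,0.1],
    [0,0,0.2],
    [0,0,0.2],
    [0,0,0.2],
  ],
  roll=[0,0,0,0],
)

```text
clock: 12.8
position: [0.465, -0.3432, 0.0834]
orientation: [[0.895, 0.447, 0.0], [0.447, -0.895, -0.0], [0.0, 0.0, -1.0]]
force: [-0.7, 0.4, -0.6]
opening: 0.0235
finger_force: 44.9
```

Call:
jog_arm(
  jaw=[-1,-1,-1],
  slide=[
    [0,0,0.1],
    [0,0,0.1],
    [0,0,0.1],
  ],
  roll=[0,0,0],
)

```text
clock: 13.1
position: [0.4649, -0.3432, 0.0824]
orientation: [[0.895, 0.447, -0.0], [0.447, -0.895, -0.0], [-0.0, -0.0, -1.0]]
force: [0.2, 0.0, -1.3]
opening: 0.0236
finger_force: 44.9
```

Call:
jog_arm(
  jaw=[-1,-1,-1],
  slide=[
    [0,0,0.1],
    [0,0,0.1],
    [0,0,0.1],
  ],
  roll=[0,0,0],
)

```text
clock: 13.4
position: [0.4653, -0.3433, 0.0819]
orientation: [[0.895, 0.447, 0.001], [0.447, -0.895, -0.0], [0.0, 0.001, -1.0]]
force: [-0.2, 1.3, 2.9]
opening: 0.0238
finger_force: 44.8
```

Call:
jog_arm(
  jaw=[-1,-1,-1],
  slide=[
    [0,0,0.1],
    [0,0,0.1],
    [0,0,0.1],
  ],
  roll=[0,0,0],
)

```text
clock: 13.7
position: [0.4655, -0.3435, 0.0817]
orientation: [[0.895, 0.447, 0.001], [0.447, -0.895, -0.001], [0.001, 0.001, -1.0]]
force: [-0.6, 1.6, 7.5]
opening: 0.0237
finger_force: 44.8
```

Run:
```python
from ring import *
o,t=T(); print(o["position"],o["force"]); c=cam("scene"); im=robot.read_camera("scene"); h=cv2.cvtColor(im,cv2.COLOR_BGR2HSV)
m=((h[...,0]>15)&(h[...,0]<35)&(h[...,1]>20)&(h[...,1]<150)&(h[...,2]>60)).astype(np.uint8); z=np.zeros_like(m); z[120:270,100:230]=m[120:270,100:230]
z=cv2.morphologyEx(z,cv2.MORPH_OPEN,np.ones((3,3)))
k=max(cv2.findContours(z,0,2)[0],key=cv2.contourArea); print(cv2.boundingRect(k))
# predicted bbox of ring seated vs lifted 5mm
for zc in (.0645,.0695,.0745):
  P=[proj(c,np.array([.4976,-.3257,zc])+.05*(np.cos(a)*np.array([.894,.448,0])+np.sin(a)*np.array([0,0,1]))+s*.012*np.array([-.448,.894,0])) for a in np.linspace(0,6.28,90) for s in(-1,1)]
  P=np.array(P); print(zc,P.min(0),P.max(0))
cv2.imwrite("pics/s1.png",im)
```

```text
[ 0.46551515 -0.34347808  0.08173885] [-0.55628537  1.56440617  7.53777873]
(151, 199, 15, 23)
0.0645 [147.44566978 186.40382626] [168.78498431 224.47348111]
0.0695 [147.00409199 185.17145877] [168.42426526 223.37828373]
0.0745 [146.55933849 183.93027993] [168.06098338 222.27768841]
```

Contact is felt 1 mm from the expected height, so it is seated. Unload, open, and retract.

Call:
jog_arm(
  jaw=[-1,-1,-0.45,-0.3,0],
  slide=[
    [0,0,-0.1],
    [0,0,-0.1],
    [0,0,-0.1],
    [0,0,-0.1],
    [0,0,-0.1],
  ],
  roll=[0,0,0,0,0],
)

```text
clock: 14.25
position: [0.4645, -0.343, 0.0808]
orientation: [[0.895, 0.447, -0.001], [0.447, -0.895, 0.001], [-0.001, -0.001, -1.0]]
force: [-0.2, -0.7, 0.2]
opening: 0.0374
finger_force: 0.0
```

Call:
jog_arm(
  jaw=[0,0,0,0,0],
  slide=[
    [0,0,0],
    [0,0,-3],
    [0,0,-8],
    [0,0,-13],
    [0,0,-18],
  ],
  roll=[0,0,0,0,0],
)

```text
clock: 14.75
position: [0.4645, -0.3428, 0.2628]
orientation: [[0.895, 0.447, -0.001], [0.447, -0.895, 0.001], [-0.0, -0.001, -1.0]]
force: [1.1, -0.6, -0.4]
opening: 0.0472
finger_force: 0.0
```

Call:
jog_arm(
  jaw=[0,0,0,0,0],
  slide=[
    [0,0,-4],
    [0,0,-7],
    [0,0,-7],
    [0,0,-7],
    [0,0,-7],
  ],
  roll=[0,0,0,0,0],
)

```text
clock: 15.25
position: [0.4641, -0.3424, 0.3287]
orientation: [[0.895, 0.447, -0.003], [0.447, -0.895, 0.003], [-0.001, -0.004, -1.0]]
force: [0.0, 0.1, -0.1]
opening: 0.0474
finger_force: 0.0
```

Run:
```python
from ring import *
o,t=T(); print(o["clock"],o["position"],o["qpos"],o["opening"]); c=cam("wrist"); im=robot.read_camera("wrist"); h=cv2.cvtColor(im,cv2.COLOR_BGR2HSV)
cv2.imwrite("pics/n_done.png",im)
m=((h[...,0]>12)&(h[...,0]<35)&(h[...,1]>20)&(h[...,1]<150)&(h[...,2]>60)).astype(np.uint8); m[270:]=0
m=cv2.morphologyEx(m,cv2.MORPH_OPEN,np.ones((3,3)))
k=max(cv2.findContours(m,0,2)[0],key=cv2.contourArea); print(cv2.boundingRect(k),cv2.minAreaRect(k))
for y in (26.6,):
  P=np.array([proj(c,np.array([.4976,-.3257,.0645])+.05*(np.cos(a)*np.array([.894,.448,0])+np.sin(a)*np.array([0,0,1]))+s*.012*np.array([-.448,.894,0])) for a in np.linspace(0,6.28,180) for s in(-1,1)]).astype(np.float32); print(P.min(0),P.max(0),cv2.minAreaRect(P))
```

```text
15.25 [ 0.46409866 -0.34237576  0.32874055] [-4.50108978e+01  8.49250540e+00  7.78614658e+01 -3.43580310e-03
  9.39008166e+01  1.84450225e+01] 0.047447452854163866
(271, 106, 23, 79) ((282.0, 145.0), (78.0, 22.0), 90.0)
[270.40347 105.54845] [291.36096 184.5468 ] ((280.89306640625, 145.0507049560547), (78.97357177734375, 20.95566177368164), 89.90665435791016)
```

The narrow roll sits within 1 mm of the prediction. Back for the wide one.

Call:
jog_arm(
  jaw=[0.5,0.5,0.5,0.5,0.5],
  slide=[
    [2.5,-4.2,0],
    [5,-8.4,0],
    [7.5,-12.6,0],
    [10,-16.8,0],
    [12.5,-21,0],
  ],
  roll=[-8,-16,-24,-32,-40],
)

```text
clock: 15.8
position: [0.4818, -0.0973, 0.3292]
orientation: [[0.393, 0.919, -0.003], [0.919, -0.393, 0.002], [0.0, -0.004, -1.0]]
force: [0.2, -0.5, -1.3]
opening: 0.0704
finger_force: 0.0
```

Call:
jog_arm(
  jaw=[0.5,0.5,0.5,0.5,0.5],
  slide=[
    [4.6,-1.6,0],
    [9.2,-3.2,0],
    [13.8,-4.8,0],
    [18.4,-6.4,0],
    [23,-7.9,0],
  ],
  roll=[-8,-16,-24,-26.6,-26.6],
)

```text
clock: 16.3
position: [0.5008, 0.1449, 0.3293]
orientation: [[-0.056, 0.998, -0.003], [0.998, 0.056, -0.001], [-0.0, -0.004, -1.0]]
force: [0.5, -1.0, 0.2]
opening: 0.0705
finger_force: 0.0
```

Call:
jog_arm(
  jaw=[0.5,0.5,0.5,0.5,0.5],
  slide=[
    [5,0.7,0],
    [10,1.4,0],
    [14,2,0],
    [14.5,2,3],
    [14.5,2,5.5],
  ],
  roll=[0,0,0,0,0],
)

```text
clock: 16.8
position: [0.5128, 0.2907, 0.2733]
orientation: [[-0.058, 0.998, -0.003], [0.998, 0.058, -0.001], [-0.001, -0.003, -1.0]]
force: [0.4, 0.0, -0.6]
opening: 0.0702
finger_force: 0.0
```

Call:
jog_arm(
  jaw=[0.5,0.5,0.5],
  slide=[
    [0,0,0],
    [0,0,0],
    [0,0,0],
  ],
  roll=[0,0,0],
)

```text
clock: 17.1
position: [0.5147, 0.2887, 0.2775]
orientation: [[-0.054, 0.999, 0.002], [0.999, 0.054, 0.001], [0.0, 0.002, -1.0]]
force: [0.1, 0.5, 0.6]
opening: 0.0705
finger_force: 0.0
```

```bash
python3 go.py .5104 .3355 93.2 .041
python3 - <<'E'
from ring import *
im=robot.read_camera("wrist"); c=cam("wrist"); o,t=T(); Ti=np.linalg.inv(t); cv2.imwrite("pics/pre2.png",im)
tool=lambda P:(Ti@[*P,1])[:3].round(4)
h=cv2.cvtColor(im,cv2.COLOR_BGR2HSV)
for u in (140,180,400):
    v=np.flatnonzero((h[60:225,u,1]<45)&(h[60:225,u,2]>150))+60
    r=max(np.split(v,np.flatnonzero(np.diff(v)>1)+1),key=len)
    print(u,r[0],r[-1],[tool(onz(c,(u,x),.243)) for x in (r[0]-.5,r[-1]+.5)])
for v in range(90,130,4): 
    m=(h[v,:,0]>12)&(h[v,:,0]<35)&(h[v,:,1]>20)&(h[v,:,1]<140)&(h[v,:,2]>70); u=np.flatnonzero(m[100:460])+100
    rr=[r for r in np.split(u,np.flatnonzero(np.diff(u)>2)+1) if len(r)>8]; print(v,[(int(r[0]),int(r[-1]),tool(onz(c,(r[0]-.5,v),.165))[1],tool(onz(c,(r[-1]+.5,v),.165))[1]) for r in rr])
E
```

```text
clk 17.1 pos [0.5147 0.2887 0.2775] yaw 93.11 slide cm [ 0.59 -0.17  0.  ] roll -0.09 force [0.1 0.5 0.6] ff 0.0 0.07054430381942177
140 119 195 [array([ 0.0707, -0.0851,  0.0349]), array([ 0.0225, -0.0897,  0.0348])]
180 118 195 [array([ 0.0713, -0.0606,  0.0349]), array([ 0.0225, -0.064 ,  0.0349])]
400 117 139 [array([0.0718, 0.0741, 0.0353]), array([0.058 , 0.0753, 0.0353])]
90 []
94 [(248, 302, np.float64(-0.0259), np.float64(0.0194))]
98 [(247, 302, np.float64(-0.0268), np.float64(0.0194))]
102 [(247, 302, np.float64(-0.0269), np.float64(0.0195))]
106 [(246, 304, np.float64(-0.0278), np.float64(0.0212))]
110 [(245, 304, np.float64(-0.0287), np.float64(0.0212))]
114 [(245, 304, np.float64(-0.0287), np.float64(0.0213))]
118 []
122 []
126 []
```

Call:
jog_arm(
  jaw=[0.5,0.5,0.5,0.5,0.5],
  slide=[
    [0.55,-0.35,1],
    [0.55,-0.35,5],
    [0.55,-0.35,8],
    [0.55,-0.35,11],
    [0.55,-0.35,11.5],
  ],
  roll=[0,0,0,0,0],
)

```text
clock: 17.65
position: [0.5071, 0.2931, 0.1571]
orientation: [[-0.055, 0.998, -0.007], [0.999, 0.055, -0.003], [-0.002, -0.008, -1.0]]
force: [0.1, 0.0, -0.4]
opening: 0.0707
finger_force: 0.0
```

Call:
jog_arm(
  jaw=[0.5,0.5,0.5],
  slide=[
    [0,0,0],
    [0,0,0],
    [0,0,0],
  ],
  roll=[0,0,0],
)

```text
clock: 17.95
position: [0.5118, 0.2949, 0.1638]
orientation: [[-0.055, 0.998, 0.004], [0.998, 0.055, 0.002], [0.001, 0.004, -1.0]]
force: [0.6, 0.9, -0.1]
opening: 0.0707
finger_force: 0.0
```

```bash
python3 go.py .5078 .3355 93.2 .037
```

```text
clk 17.95 pos [0.5118 0.2949 0.1638] yaw 93.14 slide cm [ 0.38 -0.17 -0.  ] roll -0.06 force [ 0.6  0.9 -0.1] ff 0.0 0.0706976665973208
```

Call:
jog_arm(
  jaw=[0.5,0.5,0.5,0.5,0.5],
  slide=[
    [0,0,0],
    [0.1,-0.1,0.4],
    [0.2,-0.1,0.8],
    [0.35,-0.1,1.1],
    [0.35,-0.1,1.1],
  ],
  roll=[0,0,0,0,0],
)

```text
clock: 18.45
position: [0.5089, 0.2977, 0.1501]
orientation: [[-0.055, 0.998, -0.0], [0.998, 0.055, -0.0], [-0.0, -0.0, -1.0]]
force: [-0.5, 0.1, -0.6]
opening: 0.07
finger_force: 0.0
```

Call:
jog_arm(
  jaw=[0.5,0.5,0.5],
  slide=[
    [0,0,0],
    [0,0,0],
    [0,0,0],
  ],
  roll=[0,0,0],
)

```text
clock: 18.75
position: [0.5089, 0.2976, 0.1503]
orientation: [[-0.055, 0.998, -0.0], [0.998, 0.055, -0.0], [-0.0, -0.0, -1.0]]
force: [-0.5, 0.2, -0.4]
opening: 0.0706
finger_force: 0.0
```

```bash
python3 go.py .5078 .3355 93.2 .037
```

```text
clk 18.75 pos [0.5089 0.2976 0.1503] yaw 93.15 slide cm [ 0.09  0.1  -0.  ] roll -0.05 force [-0.5  0.2 -0.4] ff 0.0 0.07059777589430452
```

Call:
jog_arm(
  jaw=[0.2,0.1,-0.3,-1,-1],
  slide=[
    [0.1,0.1,0],
    [0.1,0.1,0],
    [0.1,0.1,0],
    [0.1,0.1,0],
    [0.1,0.1,0],
  ],
  roll=[0,0,0,0,0],
  force=58,
)

```text
clock: 19.25
position: [0.51, 0.2987, 0.1504]
orientation: [[-0.055, 0.998, 0.0], [0.998, 0.055, 0.0], [0.0, 0.0, -1.0]]
force: [0.9, 0.3, -0.1]
opening: 0.0475
finger_force: 58.0
```

Call:
jog_arm(
  jaw=[-1,-1,-1,-1,-1],
  slide=[
    [0,0,0],
    [0,0,0],
    [0,0,-0.3],
    [0,0,-0.6],
    [0,0,-0.8],
  ],
  roll=[0,0,0,0,0],
)

```text
clock: 19.75
position: [0.5098, 0.2986, 0.1585]
orientation: [[-0.055, 0.998, -0.0], [0.998, 0.055, -0.0], [-0.0, -0.0, -1.0]]
force: [-0.8, -0.0, -1.6]
opening: 0.0474
finger_force: 58.0
```

```bash
python3 ring.py lift2
```

```text
19.75 [0.5098 0.2986 0.1585] open 0.04741743095549097 ff 57.99047740467472 [-0.8 -0.  -1.6] [-0.079 -0.06   0.039]
```

Call:
jog_arm(
  jaw=[-1,-1,-1,-1,-1],
  slide=[
    [0,0,-0.8],
    [0,0,-1.6],
    [0,0,-1.6],
    [0,-2,-1.6],
    [0,-4.5,-1.6],
  ],
  roll=[0,0,0,0,0],
)

```text
clock: 20.35
position: [0.4655, 0.2962, 0.1748]
orientation: [[-0.054, 0.999, 0.001], [0.999, 0.054, 0.0], [0.0, 0.001, -1.0]]
force: [-0.2, -0.1, -2.0]
opening: 0.0474
finger_force: 58.0
```

Call:
jog_arm(
  jaw=[-1,-1,-1,-1,-1],
  slide=[
    [0,-2.5,0],
    [0,-5,0],
    [0,-7.5,0],
    [0,-10,0],
    [0,-12.5,0],
  ],
  roll=[0,0,0,0,0],
)

```text
clock: 20.85
position: [0.3394, 0.2892, 0.1747]
orientation: [[-0.055, 0.999, 0.001], [0.999, 0.055, 0.0], [0.0, 0.001, -1.0]]
force: [-0.3, 0.3, -1.6]
opening: 0.0471
finger_force: 58.0
```

Call:
jog_arm(
  jaw=[-1,-1,-1,-1,-1],
  slide=[
    [0,0,0],
    [0,0,-3],
    [0,0,-7],
    [0,0,-11],
    [0,0,-12.5],
  ],
  roll=[0,0,0,0,0],
)

```text
clock: 21.35
position: [0.3432, 0.2906, 0.3048]
orientation: [[-0.055, 0.998, 0.009], [0.999, 0.055, 0.005], [0.004, 0.009, -1.0]]
force: [0.6, 0.3, -2.1]
opening: 0.0476
finger_force: 58.0
```

Call:
jog_arm(
  jaw=[-1,-1,-1,-1,-1],
  slide=[
    [-3,0,0],
    [-6,0,0],
    [-6,0,0],
    [-6,0,0],
    [-6,0,0],
  ],
  roll=[0,0,0,0,0],
)

```text
clock: 21.85
position: [0.344, 0.2299, 0.2996]
orientation: [[-0.055, 0.998, 0.0], [0.998, 0.055, 0.001], [0.001, 0.0, -1.0]]
force: [-0.6, 1.0, -2.2]
opening: 0.0473
finger_force: 58.0
```

```bash
python3 ring.py mid2
python3 - <<'E'
from ring import *
im=cv2.imread("pics/mid2_wrist.png"); h=cv2.cvtColor(im,cv2.COLOR_BGR2HSV); c=cam("wrist"); o,t=T()
m=((h[...,0]>12)&(h[...,0]<35)&(h[...,1]>20)&(h[...,1]<150)&(h[...,2]>70)).astype(np.uint8); m[265:]=0; m[:,:190]=0; m[:,370:]=0
m=cv2.morphologyEx(m,cv2.MORPH_OPEN,np.ones((5,5)))
k=max(cv2.findContours(m,0,2)[0],key=cv2.contourArea); print(cv2.boundingRect(k))
for a in (0,5,10,40,90):
    P=np.array([.036+.05*np.cos(np.radians(a)),0,.0185-.05*np.sin(np.radians(a)),1]); print(a,[proj(c,(t@(P+[0,s*.024,0,0]))[:3]).round(0) for s in(-1,1)],end=" ")
for v in (100,130,160,190,220,250):
    u=np.flatnonzero(m[v]); print(v,(u.min(),u.max()) if len(u) else "",end=" ")
E
python3 go.py .611 .0175 163.8 .036
```

```text
21.85 [0.344  0.2299 0.2996] open 0.04733858321859377 ff 57.990531498118685 [-0.6  1.  -2.2] [-0.101 -0.124  0.042]
(227, 90, 107, 174)
0 [array([236.,  90.]), array([322.,  90.])] 5 [array([235.,  89.]), array([323.,  89.])] 10 [array([234.,  90.]), array([324.,  90.])] 40 [array([228., 110.]), array([330., 110.])] 90 [array([225., 198.]), array([333., 197.])] 100 (np.int64(233), np.int64(328)) 130 (np.int64(229), np.int64(331)) 160 (np.int64(227), np.int64(333)) 190 (np.int64(227), np.int64(332)) 220 (np.int64(229), np.int64(330)) 250 (np.int64(232), np.int64(326)) clk 21.95 pos [0.3436 0.2301 0.2993] yaw 93.2 slide cm [-2.391e+01  2.891e+01 -1.000e-02] roll -70.6 force [ 0.1  0.1 -1.5] ff 57.990610176653945 0.047252185344375426
```

Call:
jog_arm(
  jaw=[-1,-1,-1,-1,-1],
  slide=[
    [-3,2,0],
    [-6,5,0],
    [-8,8,0],
    [-10,11,0],
    [-12,14.5,0],
  ],
  roll=[-8,-16,-24,-32,-40],
)

```text
clock: 22.45
position: [0.496, 0.1175, 0.2993]
orientation: [[-0.689, 0.725, -0.0], [0.725, 0.689, 0.0], [0.0, 0.0, -1.0]]
force: [-0.1, 0.5, -1.3]
opening: 0.0474
finger_force: 58.0
```

Call:
jog_arm(
  jaw=[-1,-1,-1,-1,-1],
  slide=[
    [-4,1,0],
    [-8,2,0],
    [-12,2.5,0],
    [-16,3,0],
    [-18.4,3.4,0],
  ],
  roll=[-8,-16,-24,-30.6,-30.6],
)

```text
clock: 22.95
position: [0.6477, 0.0051, 0.2981]
orientation: [[-0.96, 0.279, -0.0], [0.279, 0.96, -0.0], [0.0, -0.0, -1.0]]
force: [-0.3, 0.1, -2.0]
opening: 0.0473
finger_force: 58.0
```

Call:
jog_arm(
  jaw=[-1,-1,-1,-1,-1],
  slide=[
    [0,0,2],
    [0,0,6],
    [0,0,10],
    [0,0,13],
    [0,0,14],
  ],
  roll=[0,0,0,0,0],
)

```text
clock: 23.45
position: [0.6426, 0.0078, 0.1539]
orientation: [[-0.96, 0.279, -0.009], [0.279, 0.96, 0.001], [0.009, -0.001, -1.0]]
force: [-0.9, -0.4, -2.6]
opening: 0.0476
finger_force: 58.0
```

Call:
jog_arm(
  jaw=[-1,-1,-1,-1],
  slide=[
    [0,0,0],
    [0,0,0],
    [0,0,0],
    [0,0,0],
  ],
  roll=[0,0,0,0],
)

```text
clock: 23.85
position: [0.647, 0.0065, 0.1619]
orientation: [[-0.96, 0.28, 0.004], [0.28, 0.96, -0.0], [-0.004, 0.001, -1.0]]
force: [-0.2, 0.3, -1.8]
opening: 0.0476
finger_force: 58.0
```

```bash
python3 go.py .611 .0175 163.8 .036
python3 - <<'E'
from ring import *
c=cam("wrist"); im=robot.read_camera("wrist"); cv2.imwrite("pics/seat2.png",im)
u=np.array([np.cos(np.radians(-16.2)),np.sin(np.radians(-16.2)),0]); n=np.array([-u[1],u[0],0]); S=np.array([.611,.0175,0])
for X in (-.05,-.03,0): print(X,[proj(c,S+X*u+s*.0377*n+[0,0,.058]).round(1) for s in (-1,1)])
print("blade",[proj(c,S-.075*u+s*.0316*n+[0,0,.04]).round(1) for s in (-1,1)])
g=cv2.cvtColor(im,6)
for v in (90,100,120,150): print(v,g[v,200:240:1],g[v,325:375:1])
hb=cv2.cvtColor(im,cv2.COLOR_BGR2HSV); m=((hb[...,1]<40)&(hb[...,2]>170)).astype(np.uint8); m[120:]=0
for k in cv2.findContours(m,0,2)[0]:
    if cv2.contourArea(k)>80: print(cv2.boundingRect(k))
E
python3 go.py .611 .0175 163.8 .036
```

```text
clk 23.85 pos [0.647  0.0065 0.1619] yaw 163.75 slide cm [ 0.17  0.05 -0.  ] roll -0.05 force [-0.2  0.3 -1.8] ff 57.990593633253695 0.047554776525471826
-0.05 [array([230.7,  95.4]), array([325.4,  95.2])]
-0.03 [array([231.6, 121.2]), array([324.6, 121.1])]
0 [array([232.8, 158.3]), array([323.5, 158.2])]
blade [array([240. ,  65.4]), array([316.1,  65.3])]
90 [ 91  93  91  93  92  92  95  90  91  92  91  91  96  91  90  90  91  91
  92 107 133 135 134 135 132 133 133 133 131 132 135 139 141 143 140 147
 143 143 143 133] [146 142 134 135 136 134 134 135 135 133 137 134 135 131 136 134 135 133
 133 132 133 133 134 135 134 136 133 134 135 134 133 123 122 121 123 119
 119 122 120 119 119 121 120 122 123 121 121 122 121 123]
100 [ 91  90  92  89  93  89  91  91  94  90  91  88  89  92  89  90  91  91
  90  92 110 135 137 134 135 134 135 131 135 137 134 144 142 151 148 150
 150 150 152 153] [201 199 198 181 127 117 121 119 115 120 120 125 132 132 128 125 125 123
 131 134 134 133 129 130 129 135 134 135 135 137 136 132 128 120 121 122
 122 124 119 119 120 124 122 123 122 122 124 122 122 
[... 234 characters left out ...]
120 120 120
 121 119 124 121 119 124 118 119 122 120 119 121 118 120 118 121 118 119
 120 121 120 117 122 120 120 121 119 118 120 122 119 120]
150 [ 88  92  94  90  94  92  92  89  93  92  91  88  92  93  96  88  94  97
  93  93  91  94  89  92  92  93 101 141 175 176 176 178 177 181 181 179
 180 178 177 175] [231 231 231 227 219 216 216 201 149 119 121 118 120 118 118 121 123 122
 119 121 119 121 120 119 120 121 122 121 120 122 119 121 124 119 119 118
 122 119 120 120 121 118 120 120 120 121 123 119 120 121]
(245, 79, 87, 41)
(241, 49, 76, 23)
clk 23.9 pos [0.6467 0.0065 0.1615] yaw 163.75 slide cm [ 0.14  0.06 -0.  ] roll -0.05 force [ 0.1  0.6 -1.1] ff 57.990467124514 0.047296551190555564
```

Call:
jog_arm(
  jaw=[-1,-1,-1,-1,-1],
  slide=[
    [0.14,0.1,0.8],
    [0.14,0.1,1.6],
    [0.14,0.1,2.4],
    [0.14,0.1,3.2],
    [0.14,0.1,3.6],
  ],
  roll=[0,0,0,0,0],
)

```text
clock: 24.4
position: [0.6434, 0.008, 0.1215]
orientation: [[-0.96, 0.28, -0.003], [0.28, 0.96, 0.0], [0.003, -0.0, -1.0]]
force: [-0.8, -0.1, -1.5]
opening: 0.0476
finger_force: 58.0
```

Call:
jog_arm(
  jaw=[-1,-1,-1,-1,-1],
  slide=[
    [0,0,0.7],
    [0,0,1.4],
    [0,0,2.1],
    [0,0,2.6],
    [0,0,2.6],
  ],
  roll=[0,0,0,0,0],
)

```text
clock: 24.9
position: [0.6436, 0.008, 0.0961]
orientation: [[-0.96, 0.28, -0.002], [0.28, 0.96, 0.0], [0.002, -0.0, -1.0]]
force: [0.1, -0.2, -1.7]
opening: 0.0473
finger_force: 58.0
```

```bash
python3 go.py .611 .0175 163.8 .036
```

```text
clk 24.9 pos [0.6436 0.008  0.0961] yaw 163.75 slide cm [-0.2  0.  -0. ] roll -0.05 force [ 0.1 -0.2 -1.7] ff 57.990587374428344 0.04731767122989751
```

Call:
jog_arm(
  jaw=[-1,-1,-1,-1,-1],
  slide=[
    [-0.15,0,0.3],
    [-0.15,0,0.6],
    [-0.15,0,0.9],
    [-0.15,0,1.1],
    [-0.15,0,1.1],
  ],
  roll=[0,0,0,0,0],
)

```text
clock: 25.4
position: [0.6455, 0.0076, 0.0859]
orientation: [[-0.96, 0.28, -0.001], [0.28, 0.96, 0.0], [0.001, -0.0, -1.0]]
force: [0.2, 0.0, -1.7]
opening: 0.0474
finger_force: 58.0
```

```bash
python3 go.py .611 .0175 163.8 .036
```

```text
clk 25.4 pos [0.6455 0.0076 0.0859] yaw 163.75 slide cm [-0.01 -0.01 -0.  ] roll -0.05 force [ 0.2  0.  -1.7] ff 57.99055429615095 0.0473824493448963
```

Call:
jog_arm(
  jaw=[-1,-1,-1,-1],
  slide=[
    [0,0,0.1],
    [0,0,0.2],
    [0,0,0.3],
    [0,0,0.3],
  ],
  roll=[0,0,0,0],
)

```text
clock: 25.8
position: [0.6458, 0.0075, 0.0832]
orientation: [[-0.96, 0.28, -0.0], [0.28, 0.96, 0.0], [0.0, -0.0, -1.0]]
force: [-0.5, 0.6, -1.4]
opening: 0.0474
finger_force: 58.0
```

Call:
jog_arm(
  jaw=[-1,-1,-1],
  slide=[
    [0,0,0.1],
    [0,0,0.1],
    [0,0,0.1],
  ],
  roll=[0,0,0],
)

```text
clock: 26.1
position: [0.646, 0.0075, 0.0827]
orientation: [[-0.96, 0.28, 0.0], [0.28, 0.96, -0.0], [-0.0, 0.0, -1.0]]
force: [-0.5, 0.9, 0.1]
opening: 0.0475
finger_force: 58.0
```

Call:
jog_arm(
  jaw=[-1,-1,-1],
  slide=[
    [0,0,0.1],
    [0,0,0.1],
    [0,0,0.1],
  ],
  roll=[0,0,0],
)

```text
clock: 26.4
position: [0.6464, 0.0074, 0.0825]
orientation: [[-0.96, 0.28, 0.001], [0.28, 0.96, -0.0], [-0.001, 0.0, -1.0]]
force: [-1.7, 0.3, 5.8]
opening: 0.0475
finger_force: 58.0
```

Contact at the expected height. I release and retract.

Call:
jog_arm(
  jaw=[-1,-1,0.05,0.15,0.4],
  slide=[
    [0,0,-0.1],
    [0,0,-0.1],
    [0,0,-0.1],
    [0,0,-0.1],
    [0,0,-0.1],
  ],
  roll=[0,0,0,0,0],
)

```text
clock: 26.9
position: [0.6456, 0.0076, 0.0818]
orientation: [[-0.96, 0.28, -0.001], [0.28, 0.96, 0.0], [0.001, -0.0, -1.0]]
force: [-0.3, -0.9, -1.0]
opening: 0.0588
finger_force: 0.0
```

Call:
jog_arm(
  jaw=[0.5,0.5,0.5,0.5,0.5],
  slide=[
    [0,0,0],
    [0,0,-3],
    [0,0,-8],
    [0,0,-13],
    [0,0,-18],
  ],
  roll=[0,0,0,0,0],
)

```text
clock: 27.4
position: [0.6455, 0.0076, 0.2639]
orientation: [[-0.96, 0.28, -0.001], [0.28, 0.96, 0.0], [0.001, -0.0, -1.0]]
force: [0.3, 0.5, -0.1]
opening: 0.0702
finger_force: 0.0
```

Call:
jog_arm(
  jaw=[0.5,0.5,0.5,0.5,0.5],
  slide=[
    [0,0,-4],
    [0,0,-7],
    [0,0,-7],
    [0,0,-7],
    [0,0,-7],
  ],
  roll=[0,0,0,0,0],
)

```text
clock: 27.9
position: [0.6448, 0.0077, 0.3295]
orientation: [[-0.96, 0.28, -0.005], [0.28, 0.96, 0.001], [0.004, -0.001, -1.0]]
force: [0.2, 1.1, -0.5]
opening: 0.0705
finger_force: 0.0
```

Run:
```python
from ring import *
o,t=T(); print(o["clock"],o["position"],o["opening"])
def chk(n,S,yaw,hw,box,im):
    c=cam(n); h=cv2.cvtColor(im,cv2.COLOR_BGR2HSV); m=((h[...,0]>12)&(h[...,0]<35)&(h[...,1]>20)&(h[...,1]<150)&(h[...,2]>60)).astype(np.uint8); z=np.zeros_like(m); z[box[2]:box[3],box[0]:box[1]]=m[box[2]:box[3],box[0]:box[1]]
    z=cv2.morphologyEx(z,cv2.MORPH_OPEN,np.ones((3,3))); k=max(cv2.findContours(z,0,2)[0],key=cv2.contourArea)
    y=np.radians(yaw); d=np.array([np.cos(y),np.sin(y),0]); w=np.array([-d[1],d[0],0])
    P=np.array([proj(c,np.array([*S,.0645])+.05*(np.cos(a)*d+np.sin(a)*np.array([0,0,1]))+s*hw*w) for a in np.linspace(0,6.28,180) for s in(-1,1)]).astype(np.float32)
    print(n,"seen",cv2.minAreaRect(k),cv2.boundingRect(k),"pred",cv2.minAreaRect(P),P.min(0),P.max(0))
chk("wrist",(.611,.0175),-16.2,.024,(190,370,40,265),robot.read_camera("wrist"))
im=robot.read_camera("top"); chk("top",(.4976,-.3257),26.6,.012,(375,440,195,275),im); chk("top",(.611,.0175),-16.2,.024,(250,320,150,235),im)
```

```text
27.9 [0.64482069 0.00766073 0.32952141] 0.0705380482541733
wrist seen ((279.5, 167.5), (37.0, 41.0), 90.0) (259, 149, 42, 38) pred ((278.3348388671875, 147.7568817138672), (78.60357666015625, 41.75056457519531), 89.9220199584961) [257.45056  108.428955] [299.20233 187.07771]
top seen ((404.4000244140625, 223.29998779296875), (13.416406631469727, 15.652474403381348), 63.43495178222656) (398, 216, 16, 17) pred ((408.91021728515625, 233.35888671875), (36.47391128540039, 18.258100509643555), 63.74357604980469) [395.3551  215.34921] [422.33835 251.54948]
top seen ((288.5, 180.0), (12.0, 19.0), 90.0) (279, 174, 20, 13) pred ((285.23028564453125, 191.5629425048828), (18.89871597290039, 35.65546798706055), 16.633682250976562) [272.1608  172.13716] [298.88663 211.1839 ]
```

Run:
```python
from ring import *
im=robot.read_camera("wrist"); cv2.imwrite("pics/end.png",im); h=cv2.cvtColor(im,cv2.COLOR_BGR2HSV)
for v in range(80,200,8): print(v,h[v,279],h[v,265],h[v,293])
```

```text
80 [ 72  57 175] [ 70  15 198] [ 71  33 184]
88 [165   7 235] [168   6 230] [160   3 234]
96 [120   4  70] [130  11  67] [150   3  73]
104 [160   4 185] [165   5 186] [168   7 189]
112 [ 25  32 201] [ 23  29 202] [ 26  28 198]
120 [ 24  28 228] [ 25  26 227] [ 24  27 225]
128 [ 26  23 235] [ 30  20 234] [ 26  25 234]
136 [ 28  16 234] [ 30   7 234] [ 28  16 234]
144 [ 30  13 234] [ 26   8 235] [ 32  14 235]
152 [ 28  17 235] [ 30  14 235] [ 24  27 227]
160 [ 28  21 235] [ 30  18 235] [ 25  28 221]
168 [ 25  25 231] [ 23  29 231] [ 25  29 208]
176 [ 25  28 209] [ 25  31 205] [ 23  29 204]
184 [ 26  33 160] [ 26  34 156] [ 25  35 166]
192 [145   9 171] [150   5 167] [150   5 167]
```

View pics/end.png

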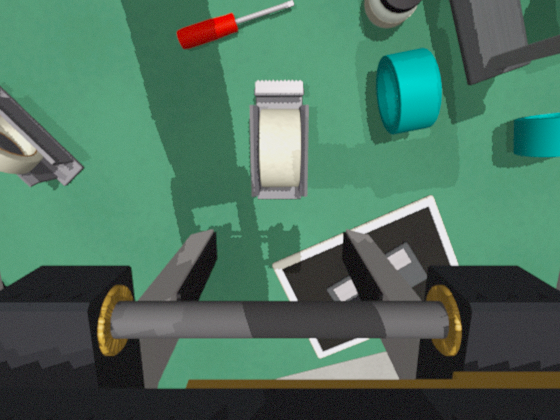

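The picture shows the wide roll upright between the cheeks, from v≈108 to 187 and u 259–301, as predicted. The narrow roll in its own dispenser is visible at the left edge (15,145). Both are released and the arm is clear.

```bash
python3 -c "
from workcell import robot
print(robot.hand_in())"
```

```text
the job is handed in; nothing more can be done
None
```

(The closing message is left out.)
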